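# Degrease the ferrules in the dip basket and blow them dry

### The arm

A 7-joint arm with a two-finger parallel gripper is mounted at the origin on a cart in front of the work surface, level with it; the furniture and walls round the work are solid. World frame = base frame: x ahead of the robot, y to its left, z up, the work surface at z = 0. Lengths are in m, angles in rad, forces in N, time in s.
With the tool pointing down it reaches from about 0.4 to 0.875 m from the base axis. Payload 19.3 kg.
Tool frame: the origin (TCP) lies midway between the tips of the shut fingers; the grasp point (between the pads) lies 19 mm behind it; x points along the fingers, z is the direction in which the jaws open and shut, and the axes are right-handed (so a half turn about x gives the same grasp; the last joint's range is limited). The gripper opens to 85 mm and grips with 20 to 120 N. Pads are 22 mm wide; open, the fingers measure 114 mm over their backs; the gripper's body (76 mm by 85 mm) begins 54 mm behind the grasp point. The pads swing forward as they close: fully open they stand 13 mm farther back than shut.
Start: joints at [1.229, 0.521, -0.036, 1.599, 0.021, 1.021, -0.113], TCP at [0.168, -0.602, 0.231] pointing down, gripper open.
Joint ranges: [-2.91, 2.91], [-0.3, 2.13], [-1.5, 1.42], [0.17, 2.43], [-1.26, 4.41], [0.16, 1.93], [-2.52, 2.52]. Speed limits (rad/s): [1.89, 1.89, 2.39, 2.39, 3.01, 3.01, 3.01].

### API

Orientations are given as [roll, pitch, yaw] about the fixed x, y, z axes, in that order (R = Rz(yaw) Ry(pitch) Rx(roll)).
In Python, from bench import * gives the robot as it stands.
- The arm moves only by the shell command python3 -m inch 'ROWS'. ROWS is JSON, a list of rows, each an object with "linear": the shift along the world's x, y, z in cm, a list of three; "dr": the turn, a rotation vector about the world's x, y, z in rad, a list of three; "gripper": the gripper's target within -1 to 1 (shut at 1, half-way at 0, fully open at -1). A call has 1 to 8 rows; each row is the pose to reach, as a shift and turn from the pose commanded when the call began; what a row does not reach only later rows make up. A row lasts 1/8 s, in which the tool goes at most 62.5 mm and 10.7 degrees, less where a joint would pass 70% of its speed; a pose out of reach is approached as far as the arm can. A call with a gripper value outside its range is refused whole. The fingers move at their own pace and stop on an object; the grip force is fixed at half the most. Time passes only in rows, so rows that repeat a pose let the fingers close. It gives the time, the measured TCP pose, the force and the opening at its end, in the units of the state.
- sense(): the state, without advancing time (a new reading comes with each control period).
- grab_frame(name): name is "scene" or "top"; returns a dict with "image" (480x640x3 uint8, blue, green, red), "vertical_fov" (degrees; the focal length in pixels is half the picture's height over the tangent of half this angle, whatever the lens; pixels are square), "cx", "cy" (the principal point, pixels), "k1" (the pictures are not rectified: a ray, as slopes to the right and down, at radius r is drawn at 1 + k1 r^2 times it, then the intrinsics apply), "R" (3x3) and "t" (3): a world point X has camera coordinates R X + t. Camera axes: x right, y down, z forward; pixel columns grow to the right and rows downward; lengths in m; the calibration is good to about 2 mm. A picture is of the moment at which its call begins. There is no depth.
- sign_off(): hands the job in, once; it reports no verdict.
The state is a dict: "clock": time; "joints": joint angles; "dq": joint speeds; "joint_torque": joint torques, N m; "tool_pos": TCP position; "ee_rot": TCP orientation; "force": force on the tool from outside, world axes, zero at the start; "ft_torque": the same for the moment, N m; "grip_width": finger opening in m.
Only numpy, scipy, OpenCV 4.12 (cv2) and the standard library are available. Lean on these libraries where they do the work, as an engineer would, in place of code of your own. Each camera call takes 0.05 s, during which the arm holds its last target.

### The job

Clean the handle ferrules for gluing: take the lid off the wash pot, put every loose ferrule into the wire dip basket, lower the basket by its grip right down into the pot for two seconds, then lift it clear and let it drip over the pot for two seconds. Stand the basket upright in the drip dish of the blow-off stand and put the lid back on the pot; only once the pot is covered squeeze the air gun's lever fully for two seconds to blow the ferrules dry, and let it go. Leave the loupe, the awl and the marker where they lie.

Things in the scene. Friction and masses are not known exactly. Their poses are not given: they have to be found in the camera images.
- pot_rim (a point): wash pot: open round steel pot, fixed to the bench, 112 mm outside diameter, 104 mm inside, 78 mm high, floor 6 mm thick. This point: centre of the mouth, at rim height, 78 mm above the table; z up.
- lid_knob (a point): the pot's loose steel lid, 118 mm across, 120 g, which lies on the pot at the start. This point: centre of its black knob (21 mm diameter, gripping part 18 to 36 mm above the lid's underside), 27 mm above the underside; z up through the knob. A round flange 94 mm in diameter and 6 mm deep under the lid drops into the pot's mouth; seated, this point is 21 mm above the pot's rim. Laid on the table it rests on the flange, this point 27 mm up.
- basket_grip (a point): loose round wire dip basket, 90 mm outside and 84 mm inside diameter, wall 30 mm high, floor 3 mm thick, 130 g, with a thin stem (5.6 mm) up its middle and a flat black grip on top. This point: centre of the grip, on the basket's axis, 82 mm above its underside. The grip is 26 mm long along x, 10 mm thick along y (pinch it across y) and 32 mm high along z; z up.
- ferrule_1_center (a point): loose ferrule (handle collar ring), 23 mm outside diameter, 22 mm high, 12 g, standing on end at the start. This point: its centre, half-way up. Take it round the outside: its bore is closed to the fingers. May be absent.
- ferrule_2_center (a point): loose ferrule (handle collar ring), 23 mm outside diameter, 22 mm high, 12 g, standing on end at the start. This point: its centre, half-way up. Take it round the outside: its bore is closed to the fingers. May be absent.
- ferrule_3_center (a point): loose ferrule (handle collar ring), 23 mm outside diameter, 22 mm high, 12 g, standing on end at the start. This point: its centre, half-way up. Take it round the outside: its bore is closed to the fingers. May be absent.
- ferrule_4_center (a point): loose ferrule (handle collar ring), 23 mm outside diameter, 22 mm high, 12 g, standing on end at the start. This point: its centre, half-way up. Take it round the outside: its bore is closed to the fingers. May be absent.
- dish (a point): drip dish on the fixed plywood blow-off stand: shallow round steel dish, 101 mm inside, 107 mm outside diameter, rim 7 mm above its floor. This point: centre of the dish floor, 17 mm above the table; z up. The board (108 mm along x, 292 mm along y, 14 mm thick) is centred 88 mm from here along -y. The gun's nozzle ends 53 mm from this point along -y, 53 mm above the dish floor.
- gun_grip (a point): air gun clamped level on the stand along the stand's y axis, nozzle to +y. This point: axis of the gun's round grip (22 mm diameter) at the place to squeeze, 78 mm above the table; x points from here away from the lever side, y along the gun to the nozzle, z up. Clamp posts (30 mm wide, 14 mm long, top 100 mm above the table) stand 39 mm behind and 88 mm ahead of it; between them is only the board below.
- lever_grip (a point): the gun's sprung steel lever, a strip 15 mm high and 4 mm thick at the height of the gun's axis, on the -x side of the gun, hinged at its front end. This point: middle of the strip's thickness, 70 mm behind the hinge, the place to squeeze. At rest it stands 35 mm from the gun's axis, fully squeezed 17 mm: pinch gun and lever together from above, closing along the gun's x.
- lever (a joint): air gun lever angle, rad: 0 = at rest, springs back to it when let go; 0.26 = fully squeezed (stop). Needs about 3 N at rest and 8 N at the stop.
- basket: the dip basket, origin at the centre of its underside
- lid: the pot's lid, origin at the centre of its underside (of the flange)
- loupe_center (a point): bystander: black eye loupe, a ring 37 mm in diameter and 22 mm high, wider than a ferrule; not to be washed
- awl_center (a point): bystander: awl with dark wooden handle, 150 mm long
- marker_center (a point): bystander: white felt marker, 124 mm long, 14 mm thick

How it is judged:
By the outcome, as a careful person would: the job done as asked, in the order asked, and still so for the second after the job is handed in, with the robot touching nothing.
Of ferrule_1, ferrule_2, ferrule_3, ferrule_4 only 2 to 4 are there at a start; the rules pass over those that are not, and their reading is None.
At some moment in a run one of ferrule_1, ferrule_2, ferrule_3, ferrule_4 may be knocked a few centimetres aside while the robot is not near it.
It also fails if it takes over 208 s, if anything falls off the work surface, if the arm or the gripper's body presses on something with over 40 N, if the wrist force passes 120 N, or if a joint passes its speed limit or range.

## Working session

There is one attempt and no reset: what is moved stays moved. The work goes in short steps, Python scripts to look and compute and a shell command to move; the robot and the scene stay as the last step left them, time stands still between calls to the robot, and variables do not carry over. Pictures are saved under pics/ and viewed, and the job is handed in when it is done.

```bash
mkdir -p pics; ls; cat > h.py <<'E'
from bench import *
import numpy as np, cv2
def snap(name,fn,crop=None,scale=1):
    f=grab_frame(name); im=f["image"]
    if crop: 
        x0,y0,x1,y1=crop; im=im[y0:y1,x0:x1]
    if scale!=1: im=cv2.resize(im,None,fx=scale,fy=scale,interpolation=cv2.INTER_CUBIC)
    cv2.imwrite("pics/"+fn,im); 
    np.savez("cal_%s.npz"%name,**{k:np.array(f[k]) for k in ("image","vertical_fov","cx","cy","k1","R","t")})
    return f
def load(name):
    d=np.load("cal_%s.npz"%name); return {k:d[k] for k in d}
def K(f):
    fl=240/np.tan(np.radians(float(f["vertical_fov"]))/2)
    return np.array([[fl,0,float(f["cx"])],[0,fl,float(f["cy"])],[0,0,1]]), np.array([float(f["k1"]),0,0,0,0])
def px2w(f,uv,z):
    k,d=K(f); p=cv2.undistortPoints(np.array([[uv]],float),k,d,None,None)[0,0]
    R=np.array(f["R"]);t=np.array(f["t"]); c=-R.T@t; r=R.T@np.array([p[0],p[1],1])
    return c+r*(z-c[2])/r[2]
def w2px(f,X):
    k,d=K(f); R=np.array(f["R"]);t=np.array(f["t"],float)
    return cv2.projectPoints(np.atleast_2d(np.array(X,float)),cv2.Rodrigues(R)[0],t,k,d)[0][:,0]
def tri(f1,uv1,f2,uv2):
    A=[];b=[]
    for f,uv in((f1,uv1),(f2,uv2)):
        c=px2w(f,uv,0); o=-np.array(f["R"]).T@np.array(f["t"]); d=(c-o)/np.linalg.norm(c-o)
        P=np.eye(3)-np.outer(d,d); A.append(P); b.append(P@o)
    return np.linalg.solve(sum(A),sum(b))
E
python3 - <<'E'
from h import *
for n in("scene","top"):
    f=snap(n,n+"0.png"); print(n,{k:f[k] for k in f if k!="image"}); print(-np.array(f["R"]).T@f["t"])
print(sense())
E
```

```text
pics
scene {'vertical_fov': 52.45881419769191, 'cx': 315.2741186008766, 'cy': 241.18122511285642, 'k1': -0.05372511530487152, 'R': array([[-0.88403799, -0.46702169,  0.01917239],
       [-0.34024242,  0.61484621, -0.7114768 ],
       [ 0.32048702, -0.63549578, -0.702448  ]]), 't': array([0.50918153, 0.23418415, 0.93351611])}
[0.2306354  0.68705713 0.81260088]
top {'vertical_fov': 51.8855566222785, 'cx': 324.4277723745329, 'cy': 238.88968150717656, 'k1': 0.0278926926104284, 'R': array([[ 1.30596951e-03, -9.99998961e-01, -6.10733412e-04],
       [-9.95328205e-01, -1.24090857e-03, -9.65413081e-02],
       [ 9.65404499e-02,  7.33960195e-04, -9.95328791e-01]]), 't': array([0.03881655, 0.5953733 , 1.08420088])}
[0.48787191 0.03875956 1.13663818]
{'clock': 0.1, 'joints': array([ 1.22878913,  0.52198193, -0.03636531,  1.59991513,  0.02123885,
        1.02107122, -0.11276208]), 'dq': array([ 4.49043240e-04, -3.03684832e-03, -1.85580758e-03, -1.48965299e-03,
       -6.04400424e-04,  8.72632392e-04, -1.64980502e-05]), 'joint_torque': array([ 4.38990435e-03, -9.28494930e+01,  1.98435165e+00, -3.70533442e+01,
        1.80945243e-02,  5.30631223e-03, -5.69059500e-05]), 'tool_pos': array([ 0.16770155, -0.60179273,  0.23077856]), 'ee_rot': array([-3.05953158,  1.56980696,  1.92474405]), 'force': array([ 0.14899119,  0.29751763, -0.12171024]), 'ft_torque': array([-0.01776177, -0.01900688, -0.00578567]), 'grip_width': 0.08543307093141589}
```

View pics/scene0.png

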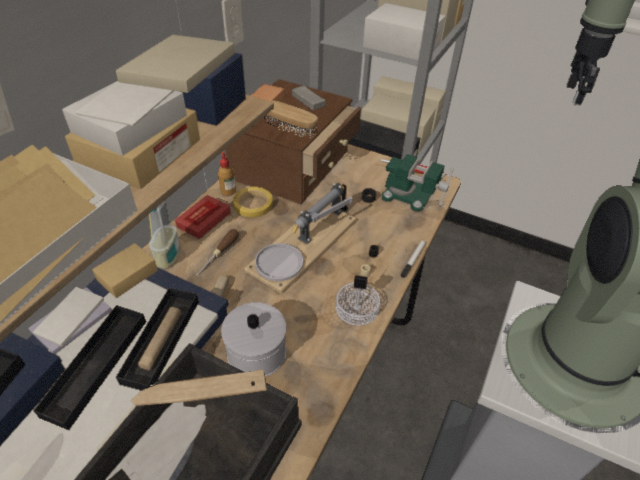

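View pics/top0.png

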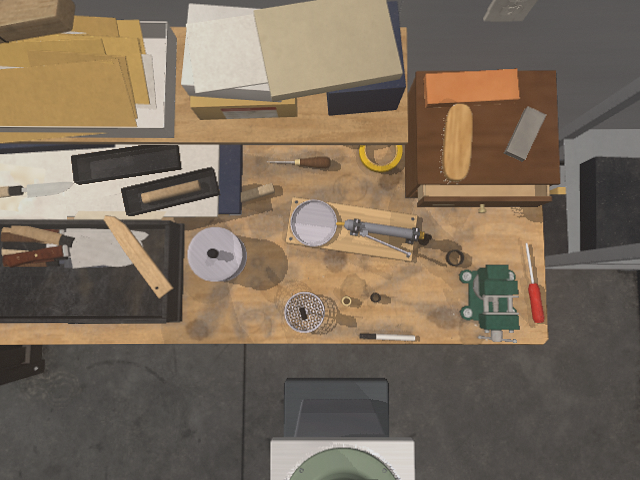

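```bash
python3 - <<'E'
from h import *
f=load("top");im=f["image"]
cv2.imwrite("pics/topA.png",cv2.resize(im[120:320,120:380],None,fx=3,fy=3,interpolation=cv2.INTER_CUBIC))
cv2.imwrite("pics/topB.png",cv2.resize(im[120:320,340:600],None,fx=3,fy=3,interpolation=cv2.INTER_CUBIC))
E
```

```text
(no output)
```

View pics/topA.png

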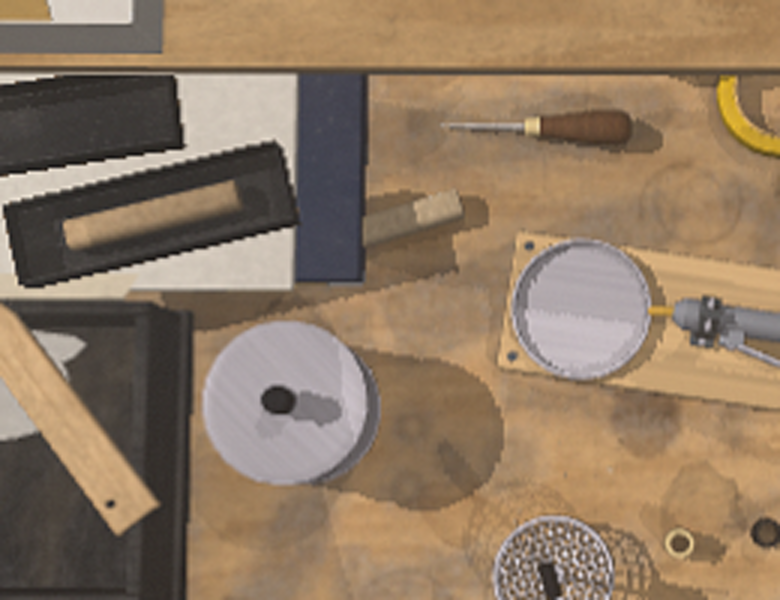

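View pics/topB.png

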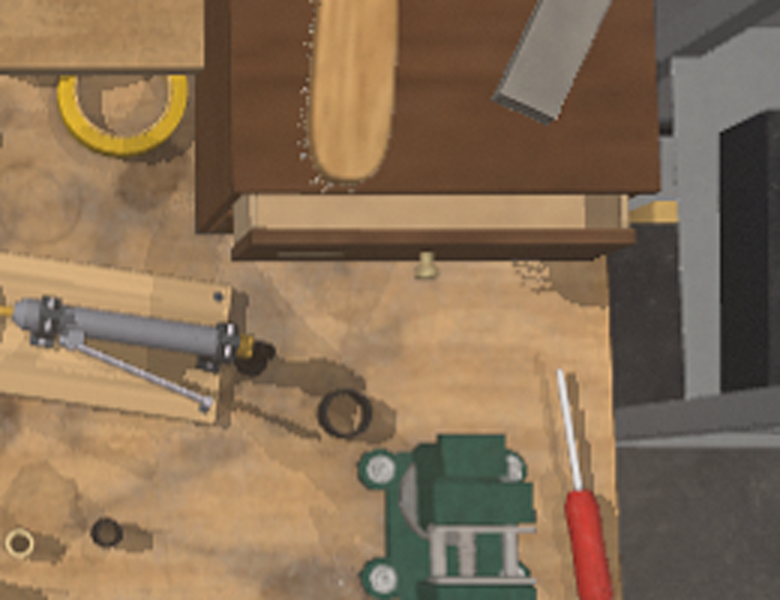

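```bash
python3 - <<'E'
from h import *
f=load("scene");im=f["image"]
cv2.imwrite("pics/scA.png",cv2.resize(im[170:380,200:450],None,fx=3,fy=3,interpolation=cv2.INTER_CUBIC)[:600,:])
E
```

```text
(no output)
```

View pics/scA.png

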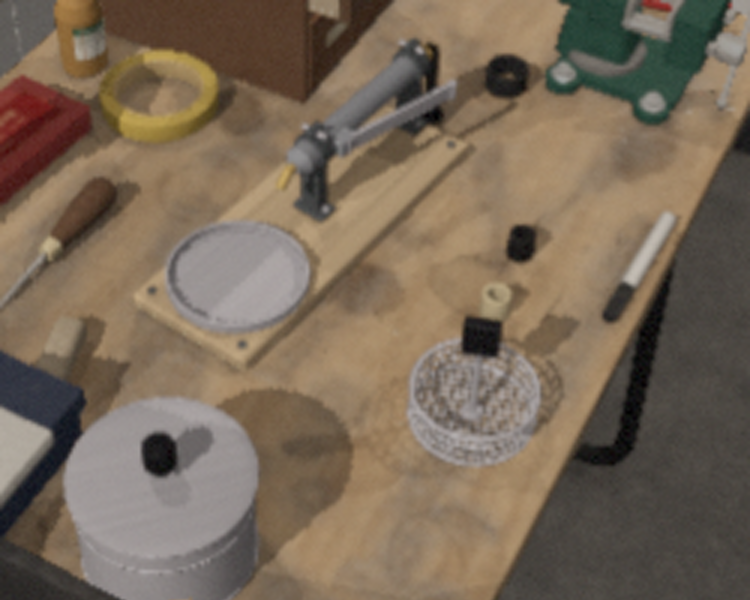

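```bash
python3 - <<'E'
from h import *
t=load("top");s=load("scene")
def a(l,uv,z): print(l,np.round(px2w(t,uv,z),4))
a("brass ferr top",(346.5,300.5),.022);a("black",(375.5,297.3),.022);a("loupe",(454.5,257.5),.022)
a("dish rim",(313.5,223.2),.024)
a("knob",(212.7,253.3),.114);a("lid top",(215,254),.086)
print("knob tri",tri(t,(212.5,253.5),s,(253,321)))
a("basket grip top",(303.5,313),.098); print("grip tri",tri(t,(303.5,313),s,(360.3,277.5)))
a("gun front",(351,227),.085);a("gun rear",(416,236.5),.089);a("lever tip",(408.5,254.5),.085);a('lever hinge',(364,232.5),.085)
a("blackthing",(426,238.5),.078)
im=t["image"]
def c(n,f,x0,y0,x1,y1,k): cv2.imwrite("pics/"+n,cv2.resize(f["image"][y0:y1,x0:x1],None,fx=k,fy=k,interpolation=cv2.INTER_CUBIC))
c("z1.png",t,270,180,470,330,4)
c("z2.png",s,290,160,450,330,4)
E
```

```text
brass ferr top [ 0.4573 -0.0101  0.022 ]
black [ 0.4645 -0.0751  0.022 ]
loupe [ 0.5542 -0.254   0.022 ]
dish rim [0.6316 0.0645 0.024 ]
knob [0.5567 0.2712 0.114 ]
lid top [0.5571 0.2726 0.086 ]
knob tri [0.55782511 0.27512804 0.09981388]
basket grip top [0.4334 0.0829 0.098 ]
grip tri [0.43365106 0.08328431 0.0936608 ]
gun front [ 0.6156 -0.0175  0.085 ]
gun rear [ 0.5948 -0.1557  0.089 ]
lever tip [ 0.5566 -0.1399  0.085 ]
lever hinge [ 0.6037 -0.0453  0.085 ]
blackthing [ 0.5917 -0.1792  0.078 ]
```

View pics/z1.png

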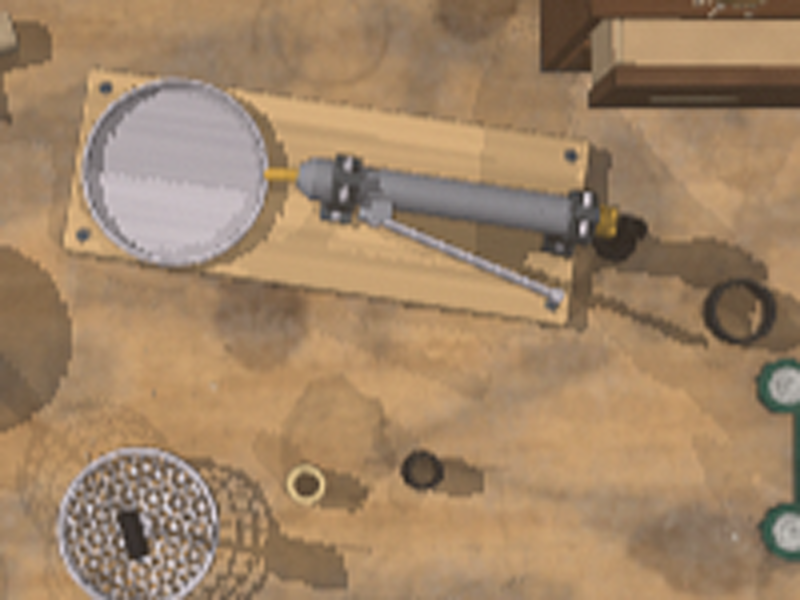

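View pics/z2.png

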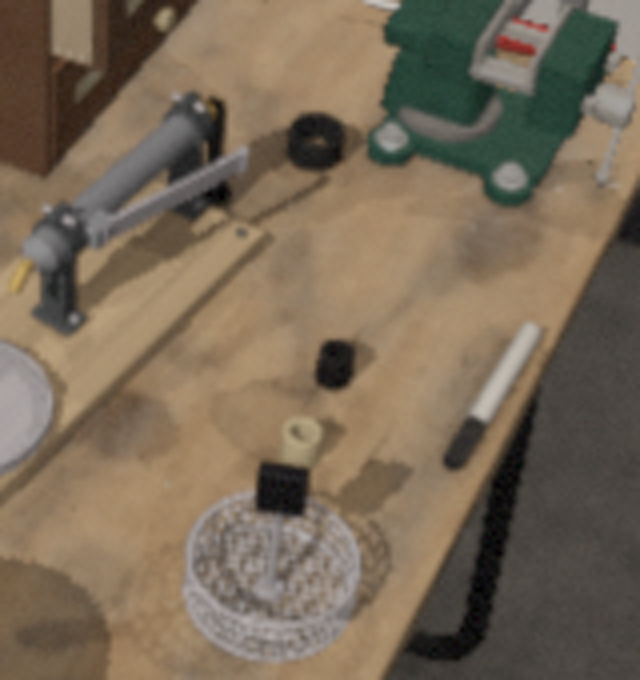

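```bash
cat >> h.py <<'E'
from scipy.spatial.transform import Rotation as Ro
def tool():
    s=sense(); R=Ro.from_euler("xyz",s["ee_rot"]).as_matrix(); p=s["tool_pos"]
    z=R[:,2]
    print("t",round(s["clock"],2),"tcp",np.round(p,4),"w",round(s["grip_width"],4),"F",np.round(s["force"],1),"j",np.round(s["joints"],2),
     "xdir",np.round(R[:,0],4),"jaw deg",round(np.degrees(np.arctan2(z[1],z[0])),2))
    return p,R,s
E
python3 - <<'E'
from h import *
tool()
t=load("top");s=load("scene")
Z=lambda p:(270+p[0]/4,180+p[1]/4)
print("screws",[np.round(px2w(t,Z(p),.014)[:2],4) for p in((105,88),(83,235),(571,155),(553,297))])
print("posts", [np.round(px2w(t,Z(p),.1)[:2],4) for p in((347,160),(589,200))])
print("edge",px2w(t,(300,343.5),0),px2w(t,(440,343.5),0))
print("marker",px2w(t,(362,336.5),.007),px2w(t,(413,337.5),.007))
print("vise left",px2w(t,(460,275),.02), "tray right",px2w(t,(184,290),.05))
im=t["image"]
def c(n,f,x0,y0,x1,y1,k): cv2.imwrite("pics/"+n,cv2.resize(f["image"][y0:y1,x0:x1],None,fx=k,fy=k,interpolation=cv2.INTER_CUBIC))
c("z3.png",t,280,285,335,340,10)
c("z4.png",s,325,260,390,330,8)
E
```

```text
t 0.1 tcp [ 0.1677 -0.6018  0.2308] w 0.0854 F [ 0.1  0.3 -0.1] j [ 1.23  0.52 -0.04  1.6   0.02  1.02 -0.11] xdir [-3.e-04  9.e-04 -1.e+00] jaw deg -74.42
screws [array([0.682 , 0.1046]), array([0.597 , 0.1166]), array([ 0.6434, -0.1629]), array([ 0.5619, -0.1514])]
posts [array([ 0.6287, -0.0289]), array([ 0.6075, -0.1565])]
edge [0.35995898 0.0946241  0.        ] [ 0.36073181 -0.22210804  0.        ]
marker [ 0.3764587  -0.04539941  0.007     ] [ 0.37455873 -0.16017863  0.007     ]
vise left [ 0.51483215 -0.26592637  0.02      ] tray right [0.4806409  0.34637221 0.05      ]
```

View pics/z3.png

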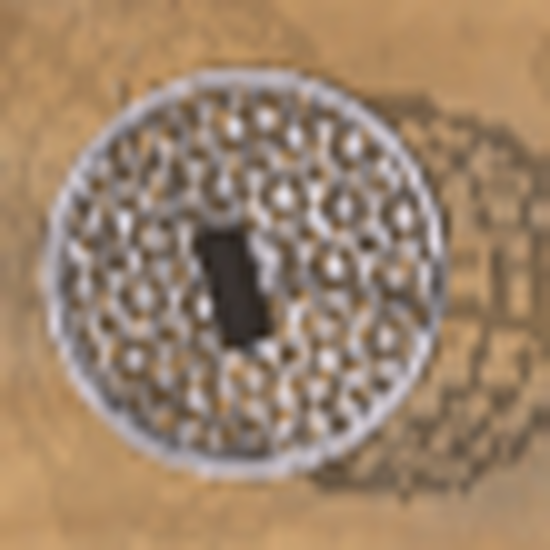

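View pics/z4.png

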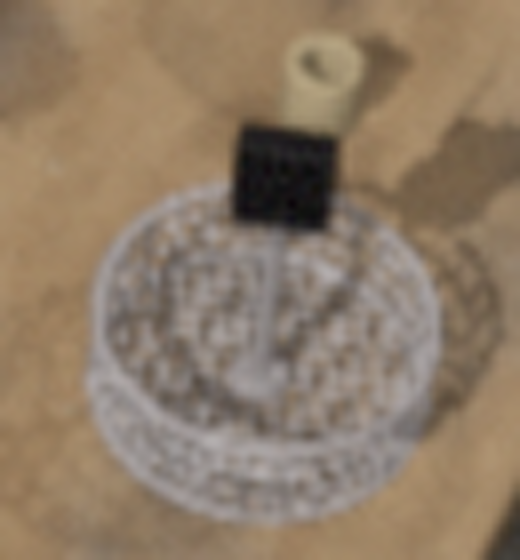

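```bash
python3 -m inch '[{"linear":[5,4,1],"dr":[0,0,0],"gripper":-1},{"linear":[10,8,2],"dr":[0,0,0],"gripper":-1},{"linear":[15,12,3],"dr":[0,0,0],"gripper":-1},{"linear":[20,16,4],"dr":[0,0,0],"gripper":-1},{"linear":[24,20,5],"dr":[0,0,0],"gripper":-1},{"linear":[27,24,6],"dr":[0,0,0],"gripper":-1},{"linear":[30,29,6],"dr":[0,0,0],"gripper":-1},{"linear":[32,34,6],"dr":[0,0,0],"gripper":-1}]'
python3 - <<'E'
from h import *
tool()
t=load("top");s=load("scene")
Z=lambda p:(280+(p[0]+.5)/10-.5,285+(p[1]+.5)/10-.5)
print("grip top",px2w(t,Z((234,290)),.098),"rim",px2w(t,Z((246,271)),.033))
Y=lambda p:(325+(p[0]+.5)/8-.5,260+(p[1]+.5)/8-.5)
print("scene rim",px2w(s,Y((268,318)),.033),"stem base",px2w(s,Y((258,385)),.003))
def c(n,f,x0,y0,x1,y1,k): cv2.imwrite("pics/"+n,cv2.resize(f["image"][y0:y1,x0:x1],None,fx=k,fy=k,interpolation=cv2.INTER_CUBIC))
c("z5.png",t,180,220,255,290,8)
c("z6.png",s,215,300,295,380,7)
E
```

```text
clock: 1.1
tool_pos: [0.4887, -0.2601, 0.2911]
ee_rot: [3.065, 1.571, 1.766]
force: [0.5, 0.5, -0.2]
grip_width: 0.0851
t 1.1 tcp [ 0.4887 -0.2601  0.2911] w 0.0851 F [ 0.5  0.5 -0.2] j [ 0.51  0.35 -0.17  1.71  0.07  1.08 -0.98] xdir [-0.e+00  2.e-04 -1.e+00] jaw deg -74.4
grip top [0.432287   0.08406617 0.098     ] rim [0.43297208 0.08426869 0.033     ]
scene rim [0.43113758 0.088685   0.033     ] stem base [0.43197605 0.08721194 0.003     ]
```

View pics/z5.png

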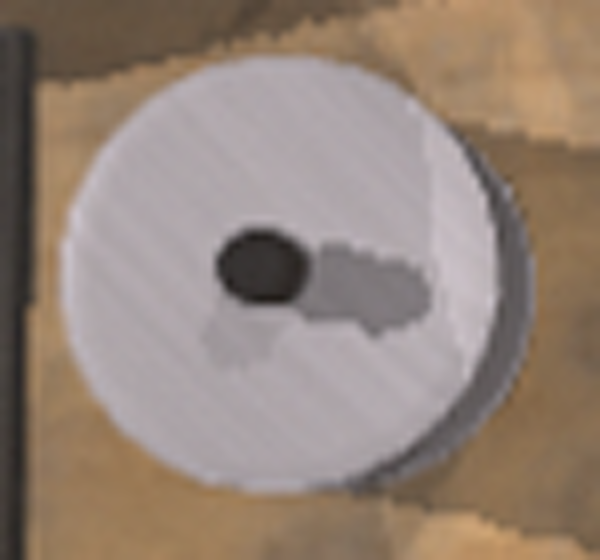

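View pics/z6.png

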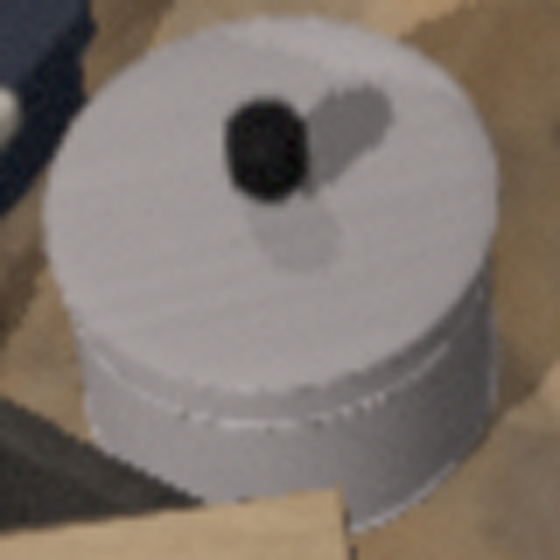

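```bash
python3 - <<'E'
from h import *
t=load("top");s=load("scene")
Z=lambda p:(180+(p[0]+.5)/8-.5,220+(p[1]+.5)/8-.5)
Y=lambda p:(215+(p[0]+.5)/7-.5,300+(p[1]+.5)/7-.5)
for z in (.084,.088): print("lid",px2w(t,Z((281,273.5)),z),px2w(s,Y((271,204)),z))
print("knob top",px2w(t,Z((256,267.5)),.108), "tri",tri(t,Z((261,267)),s,Y((266,149))))
E
python3 -m inch '[{"linear":[2,6,0],"dr":[0,0,0],"gripper":-1},{"linear":[4,12,0],"dr":[0,0,0],"gripper":-1},{"linear":[5,18,-1],"dr":[0,0,0],"gripper":-1},{"linear":[6,24,-2],"dr":[0,0,0],"gripper":-1},{"linear":[7,30,-3],"dr":[0,0,0],"gripper":-1},{"linear":[7,36,-4],"dr":[0,0,0],"gripper":-1},{"linear":[7,42,-5],"dr":[0,0,0],"gripper":-1},{"linear":[7,48,-6],"dr":[0,0,0],"gripper":-1}]'
```

```text
lid [0.55780555 0.27377275 0.084     ] [0.55596478 0.28025934 0.084     ]
lid [0.5575398  0.27287971 0.088     ] [0.55417873 0.28249265 0.088     ]
knob top [0.5577727  0.27495331 0.108     ] tri [0.55873021 0.27558125 0.10025082]
clock: 2.1
tool_pos: [0.5575, 0.2197, 0.2308]
ee_rot: [-1.001, 1.57, -2.301]
force: [0.9, -0.8, 0.8]
grip_width: 0.0857
```

```bash
python3 -m inch '[{"linear":[0,5.5,-4],"dr":[0,0,0],"gripper":-1},{"linear":[0,5.5,-9],"dr":[0,0,0],"gripper":-1},{"linear":[0,5.5,-9],"dr":[0,0,0],"gripper":-1}]'
python3 - <<'E'
from h import *
tool()
f=snap("top","a1.png",(150,190,300,310),5); f=snap("scene","a2.png",(180,230,330,380),4)
E
```

```text
clock: 2.48
tool_pos: [0.5556, 0.2723, 0.138]
ee_rot: [-1.354, 1.564, -2.652]
force: [-0.7, -0.3, 0.7]
grip_width: 0.0855
t 2.48 tcp [0.5556 0.2723 0.138 ] w 0.0855 F [-0.7 -0.3  0.7] j [-0.35  0.63 -0.3   1.68  0.23  0.87 -2.04] xdir [-0.006  -0.0032 -1.    ] jaw deg -74.36
```

View pics/a1.png

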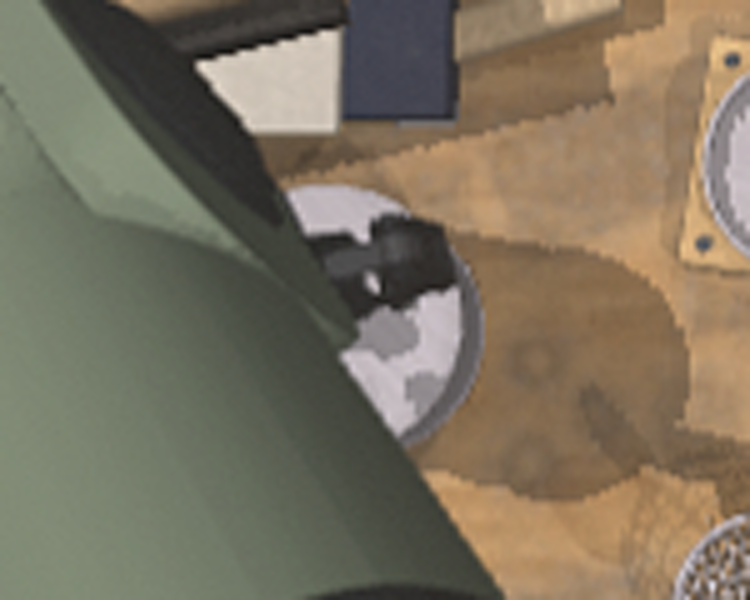

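View pics/a2.png

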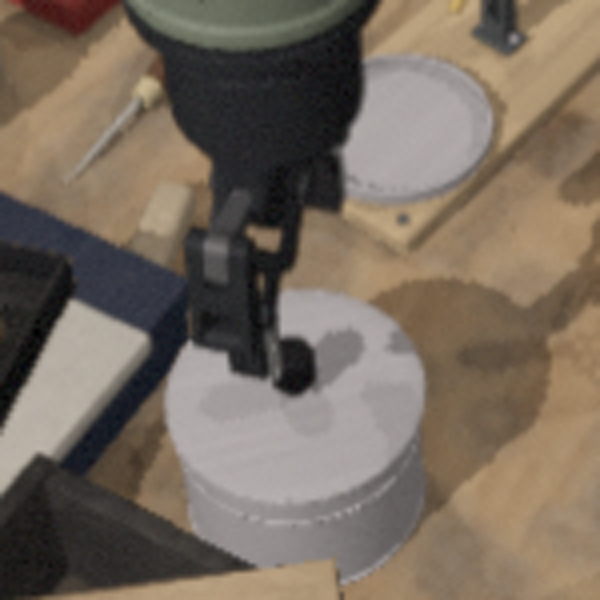

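```bash
python3 -m inch '[{"linear":[0,0,-2.4],"dr":[0,0,0],"gripper":-1},{"linear":[0,0,-4.6],"dr":[0,0,0],"gripper":-1},{"linear":[0,0,-4.6],"dr":[0,0,0],"gripper":-1},{"linear":[0,0,-4.6],"dr":[0,0,0],"gripper":-0.3},{"linear":[0,0,-4.6],"dr":[0,0,0],"gripper":-0.3}]'
python3 - <<'E'
from h import *
tool()
f=snap("top","a3.png",(150,190,300,310),5); f=snap("scene","a4.png",(180,230,330,380),4)
E
```

```text
clock: 3.2
tool_pos: [0.5585, 0.273, 0.0968]
ee_rot: [1.75, 1.569, 0.45]
force: [0.1, 0.6, -0.3]
grip_width: 0.0555
t 3.2 tcp [0.5585 0.273  0.0968] w 0.0555 F [ 0.1  0.6 -0.3] j [-0.36  0.69 -0.28  1.71  0.25  0.78 -2.06] xdir [ 1.8e-03  9.0e-04 -1.0e+00] jaw deg -74.45
```

View pics/a4.png

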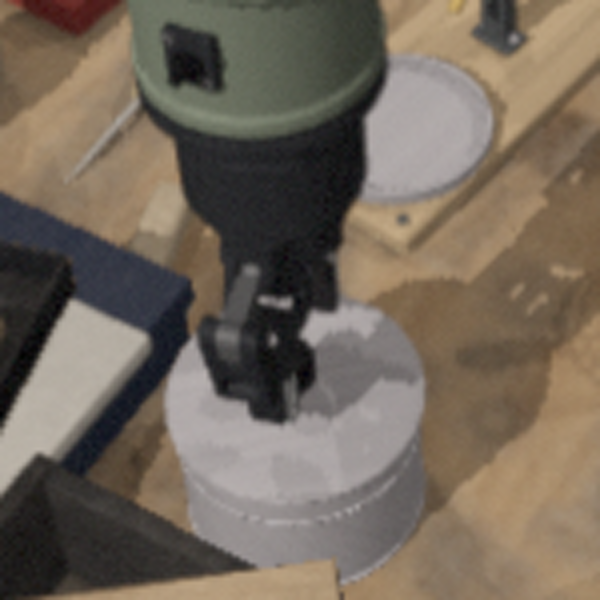

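```bash
python3 -m inch '[{"linear":[0,0,-0.3],"dr":[0,0,0],"gripper":-0.3},{"linear":[0,0,-0.3],"dr":[0,0,0],"gripper":1},{"linear":[0,0,-0.3],"dr":[0,0,0],"gripper":1},{"linear":[0,0,-0.3],"dr":[0,0,0],"gripper":1},{"linear":[0,0,-0.3],"dr":[0,0,0],"gripper":1},{"linear":[0,0,-0.3],"dr":[0,0,0],"gripper":1}]'
python3 - <<'E'
from h import *
tool()
E
```

```text
clock: 4.05
tool_pos: [0.5578, 0.2729, 0.0924]
ee_rot: [1.322, 1.571, 0.023]
force: [-1.1, -0.6, 4.5]
grip_width: 0.0185
t 4.05 tcp [0.5578 0.2729 0.0924] w 0.0185 F [-1.1 -0.6  4.5] j [-0.36  0.69 -0.28  1.71  0.25  0.78 -2.06] xdir [ 1.e-04  0.e+00 -1.e+00] jaw deg -74.44
```

```bash
python3 -m inch '[{"linear":[0,0,0],"dr":[0,0,0],"gripper":1},{"linear":[0,0,1],"dr":[0,0,0],"gripper":1},{"linear":[0,0,2],"dr":[0,0,0],"gripper":1},{"linear":[0,0,2],"dr":[0,0,0],"gripper":1}]'
python3 - <<'E'
from h import *
tool()
f=snap("top","a5.png",(150,190,300,310),5); f=snap("scene","a6.png",(180,230,330,380),4)
E
```

```text
clock: 4.55
tool_pos: [0.5582, 0.2733, 0.1134]
ee_rot: [1.841, 1.569, 0.542]
force: [0.3, 0.2, -0.8]
grip_width: 0.0183
t 4.55 tcp [0.5582 0.2733 0.1134] w 0.0183 F [ 0.3  0.2 -0.8] j [-0.36  0.67 -0.29  1.7   0.24  0.81 -2.05] xdir [ 1.4e-03  8.0e-04 -1.0e+00] jaw deg -74.43
```

View pics/a6.png

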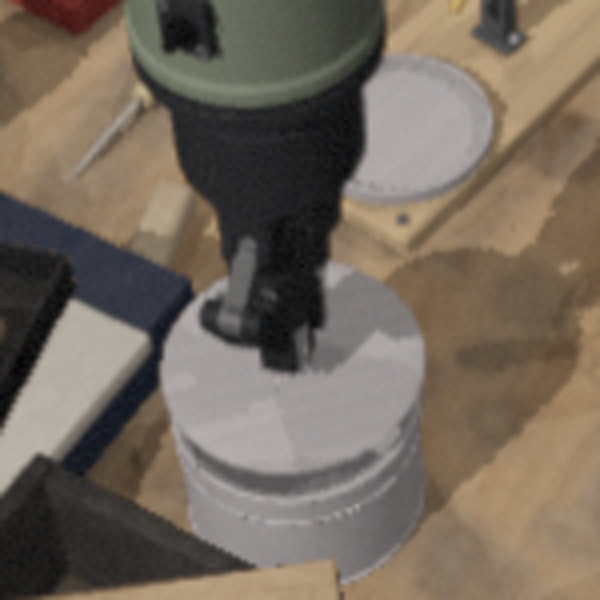

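```bash
python3 -m inch '[{"linear":[0,0,3],"dr":[0,0,0],"gripper":1},{"linear":[0,0,6],"dr":[0,0,0],"gripper":1},{"linear":[-4,-2,8],"dr":[0,0,0],"gripper":1},{"linear":[-8,-4.5,7],"dr":[0,0,0],"gripper":1},{"linear":[-11.3,-6.5,4],"dr":[0,0,0],"gripper":1},{"linear":[-11.3,-6.5,-1],"dr":[0,0,0],"gripper":1},{"linear":[-11.3,-6.5,-5],"dr":[0,0,0],"gripper":1},{"linear":[-11.3,-6.5,-5],"dr":[0,0,0],"gripper":1}]'
python3 - <<'E'
from h import *
tool()
E
```

```text
clock: 5.65
tool_pos: [0.4432, 0.2073, 0.0604]
ee_rot: [-1.378, 1.566, -2.676]
force: [1.1, -0.3, -1.6]
grip_width: 0.0187
t 5.65 tcp [0.4432 0.2073 0.0604] w 0.0187 F [ 1.1 -0.3 -1.6] j [-0.36  0.59 -0.26  2.07  0.3   0.52 -2.14] xdir [-0.0042 -0.0021 -1.    ] jaw deg -74.4
```

```bash
python3 -m inch '[{"linear":[0,0,-2],"dr":[0,0,0],"gripper":1},{"linear":[0,0,-3.6],"dr":[0,0,0],"gripper":1},{"linear":[0,0,-4.1],"dr":[0,0,0],"gripper":1},{"linear":[0,0,-4.1],"dr":[0,0,0],"gripper":1}]'
python3 - <<'E'
from h import *
tool()
E
```

```text
clock: 6.15
tool_pos: [0.4449, 0.208, 0.0216]
ee_rot: [1.656, 1.571, 0.357]
force: [-0.1, 0.1, -1.9]
grip_width: 0.0186
t 6.15 tcp [0.4449 0.208  0.0216] w 0.0186 F [-0.1  0.1 -1.9] j [-0.39  0.67 -0.22  2.08  0.33  0.43 -2.17] xdir [ 0.  0. -1.] jaw deg -74.43
```

```bash
python3 -m inch '[{"linear":[0,0,-0.15],"dr":[0,0,0],"gripper":1},{"linear":[0,0,-0.15],"dr":[0,0,0],"gripper":1},{"linear":[0,0,-0.15],"dr":[0,0,0],"gripper":-0.3},{"linear":[0,0,-0.15],"dr":[0,0,0],"gripper":-0.3},{"linear":[0,0,-0.1],"dr":[0,0,0],"gripper":-0.3}]'
python3 - <<'E'
from h import *
tool()
E
```

```text
clock: 6.78
tool_pos: [0.4448, 0.2079, 0.0204]
ee_rot: [2.2, 1.571, 0.901]
force: [-0.2, -0.4, -1.1]
grip_width: 0.0554
t 6.78 tcp [0.4448 0.2079 0.0204] w 0.0554 F [-0.2 -0.4 -1.1] j [-0.39  0.67 -0.22  2.08  0.33  0.43 -2.17] xdir [ 0.e+00  1.e-04 -1.e+00] jaw deg -74.43
```

```bash
python3 -m inch '[{"linear":[0,0,4],"dr":[0,0,0],"gripper":-0.3},{"linear":[0,-1,8],"dr":[0,0,0.18],"gripper":-0.3},{"linear":[0.5,-6,12],"dr":[0,0,0.36],"gripper":-0.3},{"linear":[1,-12,14],"dr":[0,0,0.54],"gripper":-0.3},{"linear":[1,-18,14],"dr":[0,0,0.72],"gripper":-0.3},{"linear":[1,-24,14],"dr":[0,0,0.9],"gripper":-0.3},{"linear":[1,-29,14],"dr":[0,0,1.08],"gripper":-0.3},{"linear":[1,-34,14],"dr":[0,0,1.26],"gripper":-0.3}]'
python3 -m inch '[{"linear":[0,-3,0],"dr":[0,0,0.15],"gripper":-0.3},{"linear":[0,-6,0],"dr":[0,0,0.3],"gripper":-0.3},{"linear":[0,-6,0],"dr":[0,0,0.3],"gripper":-0.3}]'
python3 - <<'E'
from h import *
tool()
f=snap("top","b1.png"); f=snap("scene","b2.png")
E
```

```text
clock: 7.78
tool_pos: [0.4552, -0.1158, 0.1605]
ee_rot: [-0.454, 1.57, -0.59]
force: [1.0, 0.3, 0.3]
grip_width: 0.0555
clock: 8.15
tool_pos: [0.4549, -0.1761, 0.16]
ee_rot: [3.128, 1.57, -2.998]
force: [-0.2, 0.7, 0.5]
grip_width: 0.0555
t 8.15 tcp [ 0.4549 -0.1761  0.16  ] w 0.0555 F [-0.2  0.7  0.5] j [ 0.76  0.48 -0.67  2.    0.41  0.8   0.01] xdir [-6.e-04 -1.e-04 -1.e+00] jaw deg 9.01
```

View pics/b1.png

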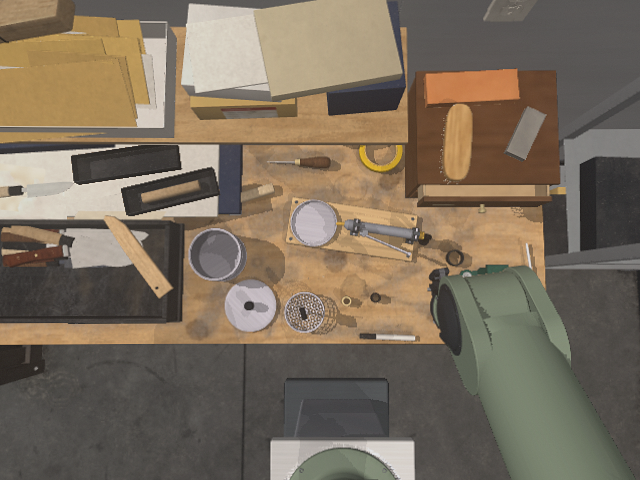

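View pics/b2.png

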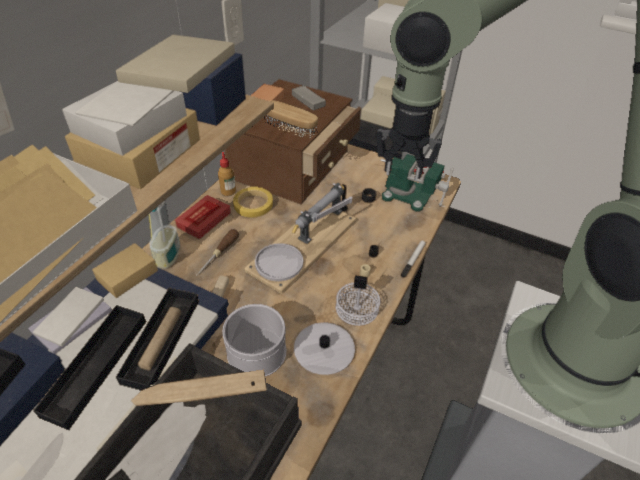

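```bash
python3 - <<'E'
from h import *
t=load("top");s=load("scene")
def c(n,f,x0,y0,x1,y1,k): cv2.imwrite("pics/"+n,cv2.resize(f["image"][y0:y1,x0:x1],None,fx=k,fy=k,interpolation=cv2.INTER_CUBIC))
c("c1.png",t,184,222,284,337,5)
c("c2.png",t,335,285,390,312,12)
c("c3.png",s,215,300,365,380,5)
c("c4.png",s,345,240,385,290,12)
E
```

```text
(no output)
```

View pics/c1.png

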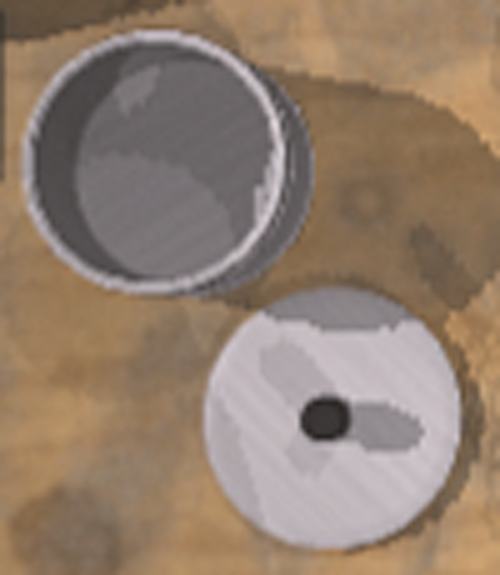

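View pics/c2.png

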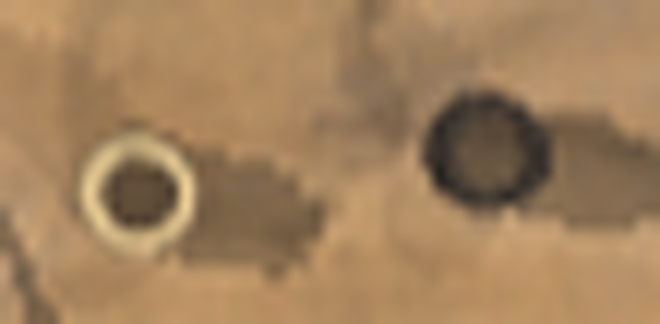

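View pics/c3.png

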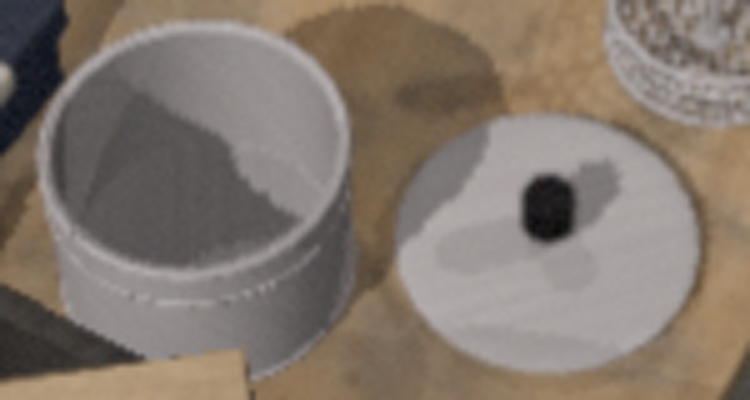

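View pics/c4.png

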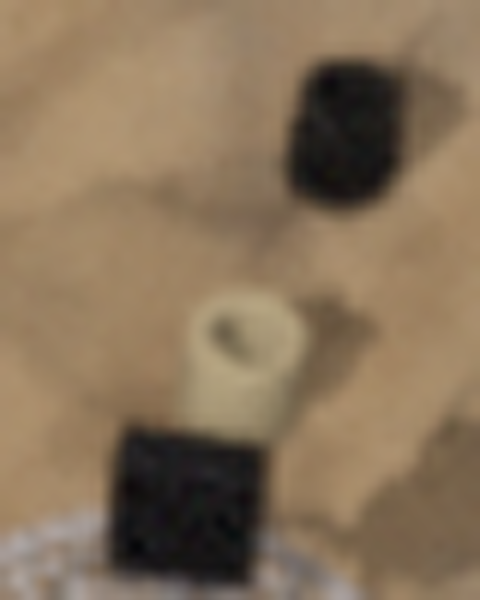

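```bash
cat >> h.py <<'E'
def circ(f,bb,z,r,x0,y0,k):
    """bb = (xmin,xmax,ymin,ymax) in enlarged crop"""
    g=lambda u,o:o+(u+.5)/k-.5
    tgt=np.array([(g(bb[0],x0)+g(bb[1],x0))/2,(g(bb[2],y0)+g(bb[3],y0))/2])
    a=np.linspace(0,2*np.pi,181)
    X=px2w(f,tgt,z)
    for _ in range(8):
        P=w2px(f,np.c_[X[0]+r*np.cos(a),X[1]+r*np.sin(a),0*a+z]); mn,mx=P.min(0),P.max(0)
        X=X+px2w(f,tgt,z)-px2w(f,(mn+mx)/2,z)
    return np.round(X,4),np.round((mx-mn)*k,1),"meas",bb[1]-bb[0],bb[3]-bb[2]
E
python3 - <<'E'
from h import *
t=load("top");s=load("scene")
print("pot top",circ(t,(23,286,30,296),.078,.056,184,222,5))
print("pot sc",circ(s,(37,351,20,282),.078,.056,215,300,5))
print("lid top",circ(t,(204,462,287,550),.012,.059,184,222,5))
print("lid sc",circ(s,(396,701,112,374),.012,.059,215,300,5))
print("brass",circ(t,(81,197,133,252),.022,.0115,335,285,12))
print("brass sc",circ(s,(188,308,292,385),.022,.0115,345,240,12))
print("black",circ(t,(425,551,88,208),.022,.0115,335,285,12))
E
```

```text
pot top (array([0.5575, 0.2754, 0.078 ]), array([261.6, 260.4]), 'meas', 263, 266)
pot sc (array([0.5583, 0.2767, 0.078 ]), array([309.9, 255.8]), 'meas', 314, 262)
lid top (array([0.4464, 0.207 , 0.012 ]), array([261.6, 263.7]), 'meas', 258, 263)
lid sc (array([0.4454, 0.2105, 0.012 ]), array([307. , 262.3]), 'meas', 305, 262)
brass (array([ 0.4571, -0.0092,  0.022 ]), array([123.1, 124.1]), 'meas', 116, 119)
brass sc (array([ 0.4566, -0.0079,  0.022 ]), array([125.6,  93.1]), 'meas', 120, 93)
black (array([ 0.4655, -0.0745,  0.022 ]), array([123.1, 124. ]), 'meas', 126, 120)
```

```bash
python3 -m inch '[{"linear":[0.5,5,-2],"dr":[0,0,0.1],"gripper":-0.3},{"linear":[1,10.2,-5],"dr":[0,0,0.1],"gripper":-0.3},{"linear":[1,10.2,-10],"dr":[0,0,0.1],"gripper":-0.3},{"linear":[1,10.2,-12],"dr":[0,0,0.1],"gripper":-0.3},{"linear":[1,10.2,-12],"dr":[0,0,0.1],"gripper":-0.3}]'
python3 - <<'E'
from h import *
tool()
f=snap("scene","d1.png",(330,200,430,290),6)
E
```

```text
clock: 8.88
tool_pos: [0.4647, -0.0705, 0.0395]
ee_rot: [2.681, 1.568, 2.941]
force: [-0.4, 1.0, 0.4]
grip_width: 0.0554
t 8.88 tcp [ 0.4647 -0.0705  0.0395] w 0.0554 F [-0.4  1.   0.4] j [ 0.44  0.66 -0.54  2.11  0.65  0.54 -0.33] xdir [-2.3e-03  5.0e-04 -1.0e+00] jaw deg 14.92
```

View pics/d1.png

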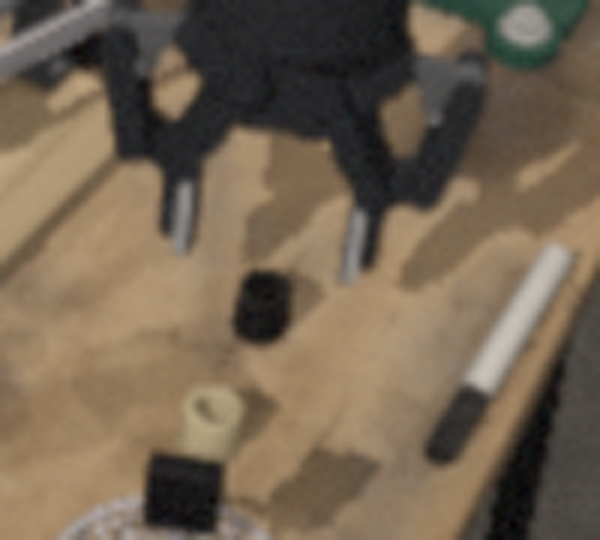

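```bash
python3 -m inch '[{"linear":[0,0,0],"dr":[0,0,0],"gripper":-0.3},{"linear":[0,0,-1.6],"dr":[0,0,0],"gripper":-0.3},{"linear":[0,0,-3.2],"dr":[0,0,0],"gripper":-0.3},{"linear":[0,0,-3.2],"dr":[0,0,0],"gripper":-0.3},{"linear":[0,0,-3.2],"dr":[0,0,0],"gripper":-0.3}]'
python3 - <<'E'
from h import *
tool()
f=snap("scene","d2.png",(330,200,430,290),6)
E
```

```text
clock: 9.55
tool_pos: [0.4653, -0.0718, 0.0082]
ee_rot: [2.828, 1.57, 3.088]
force: [-0.1, 0.2, -0.4]
grip_width: 0.0557
t 9.55 tcp [ 0.4653 -0.0718  0.0082] w 0.0557 F [-0.1  0.2 -0.4] j [ 0.39  0.71 -0.48  2.12  0.72  0.48 -0.39] xdir [-5.e-04  0.e+00 -1.e+00] jaw deg 14.86
```

View pics/d2.png

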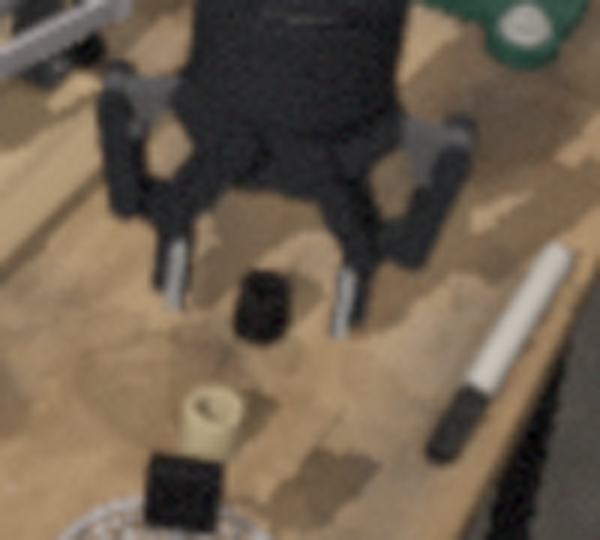

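```bash
python3 - <<'E'
from h import *
s=load("scene")
g=lambda u,v:(330+(u+.5)/6-.5,200+(v+.5)/6-.5)
for z in(.008,.012): 
  a=px2w(s,g(175,305),z);b=px2w(s,g(341,333),z);print(a,b,(a+b)/2,np.linalg.norm(a-b))
print("black bottom", circ(s,(234,292,270,343),.011,.0115,330,200,6), px2w(s,g(263,306),.011))
E
```

```text
[ 0.49547703 -0.06268564  0.008     ] [ 0.43346653 -0.07981858  0.008     ] [ 0.46447178 -0.07125211  0.008     ] 0.06433380980414163
[ 0.49416039 -0.05895836  0.012     ] [ 0.43245817 -0.07600613  0.012     ] [ 0.46330928 -0.06748224  0.012     ] 0.06401398012631788
black bottom (array([ 0.4645, -0.0756,  0.011 ]), array([59.8, 42.9]), 'meas', 58, 73) [ 0.46453697 -0.07581218  0.011     ]
```

```bash
python3 -m inch '[{"linear":[0,-0.3,0],"dr":[0,0,0],"gripper":-0.3},{"linear":[0,-0.3,-0.1],"dr":[0,0,0],"gripper":0.3},{"linear":[0,-0.3,-0.1],"dr":[0,0,0],"gripper":1},{"linear":[0,-0.3,-0.1],"dr":[0,0,0],"gripper":1},{"linear":[0,-0.3,-0.1],"dr":[0,0,0],"gripper":1},{"linear":[0,-0.3,1],"dr":[0,0,0],"gripper":1},{"linear":[0,-0.3,4],"dr":[0,0,0],"gripper":1},{"linear":[0,-0.3,7],"dr":[0,0,0],"gripper":1}]'
python3 - <<'E'
from h import *
tool()
f=snap("scene","d3.png",(330,170,430,290),5)
E
```

```text
clock: 10.6
tool_pos: [0.4652, -0.0748, 0.0796]
ee_rot: [2.452, 1.57, 2.712]
force: [0.2, -0.5, 0.1]
grip_width: 0.0206
t 10.6 tcp [ 0.4652 -0.0748  0.0796] w 0.0206 F [ 0.2 -0.5  0.1] j [ 0.5   0.59 -0.61  2.09  0.58  0.63 -0.25] xdir [-5.e-04  2.e-04 -1.e+00] jaw deg 14.88
```

View pics/d3.png

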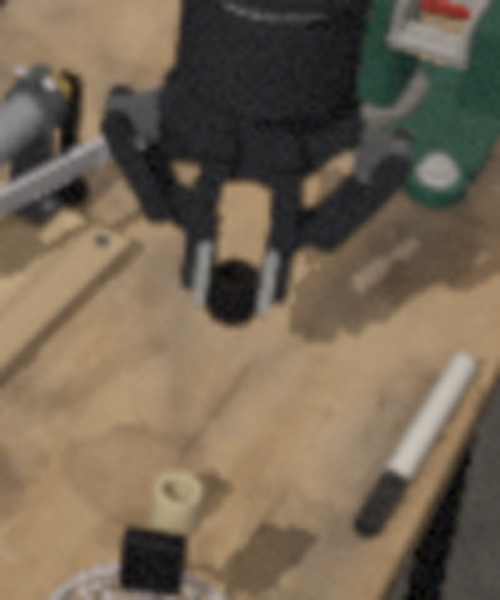

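```bash
python3 -m inch '[{"linear":[0,0,4],"dr":[0,0,0],"gripper":1},{"linear":[-1,4,8],"dr":[0,0,0],"gripper":1},{"linear":[-2,10,8],"dr":[0,0,0],"gripper":1},{"linear":[-3.9,15,8],"dr":[0,0,0],"gripper":1},{"linear":[-3.9,18.4,7],"dr":[0,0,0],"gripper":1},{"linear":[-3.9,18.4,4],"dr":[0,0,0],"gripper":1},{"linear":[-3.9,18.4,2],"dr":[0,0,0],"gripper":1},{"linear":[-3.9,18.4,2],"dr":[0,0,0],"gripper":1}]'
python3 - <<'E'
from h import *
tool()
f=snap("scene","d4.png",(300,200,420,330),5)
f=snap("top","d5.png",(260,260,380,350),6)
E
```

```text
clock: 11.65
tool_pos: [0.4257, 0.1091, 0.0978]
ee_rot: [3.093, 1.569, -2.93]
force: [0.2, -0.1, 0.5]
grip_width: 0.0205
t 11.65 tcp [0.4257 0.1091 0.0978] w 0.0205 F [ 0.2 -0.1  0.5] j [ 0.14  0.53 -0.67  2.16  0.56  0.63 -0.67] xdir [-1.9e-03 -4.0e-04 -1.0e+00] jaw deg 14.9
```

View pics/d4.png

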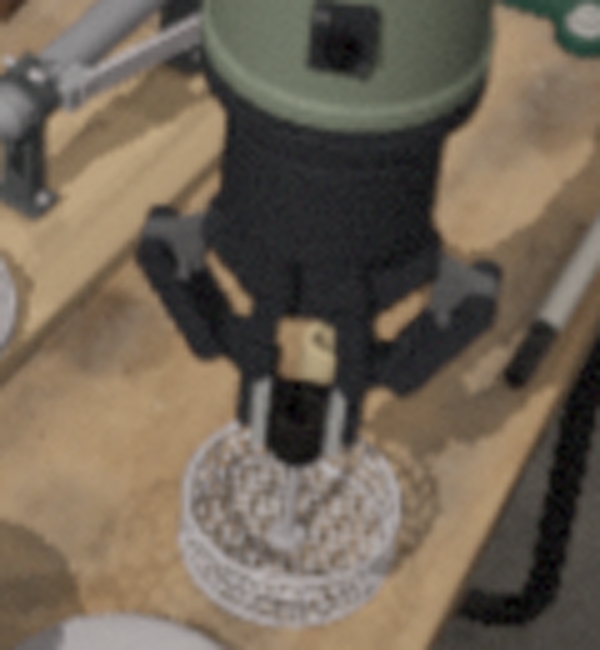

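View pics/d5.png

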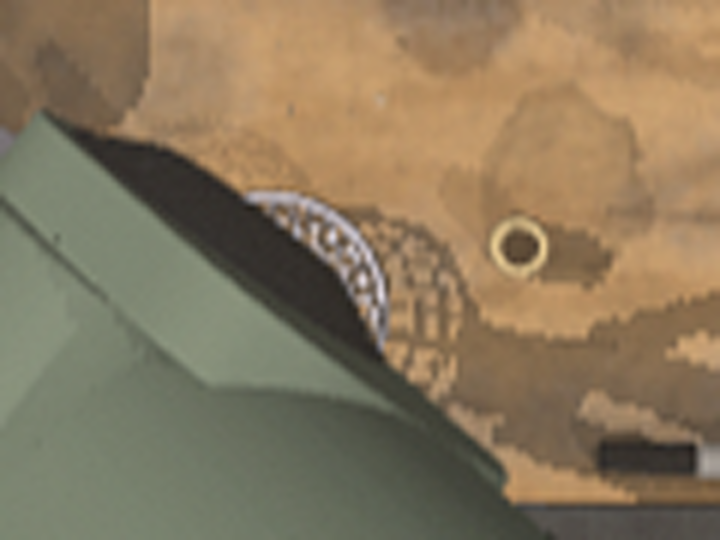

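```bash
python3 -m inch '[{"linear":[0,0,-2],"dr":[0,0,0],"gripper":1},{"linear":[0,0,-4],"dr":[0,0,0],"gripper":1},{"linear":[0,0,-5.7],"dr":[0,0,0],"gripper":1},{"linear":[0,0,-5.7],"dr":[0,0,0],"gripper":1},{"linear":[0,0,-5.7],"dr":[0,0,0],"gripper":1}]'
python3 - <<'E'
from h import *
tool()
f=snap("scene","d6.png",(300,200,420,330),5)
E
```

```text
clock: 12.38
tool_pos: [0.4269, 0.1091, 0.0423]
ee_rot: [-0.068, 1.57, 0.19]
force: [0.8, -0.5, -0.5]
grip_width: 0.0203
t 12.38 tcp [0.4269 0.1091 0.0423] w 0.0203 F [ 0.8 -0.5 -0.5] j [ 0.05  0.63 -0.56  2.19  0.7   0.51 -0.79] xdir [ 1.1e-03  2.0e-04 -1.0e+00] jaw deg 14.84
```

View pics/d6.png

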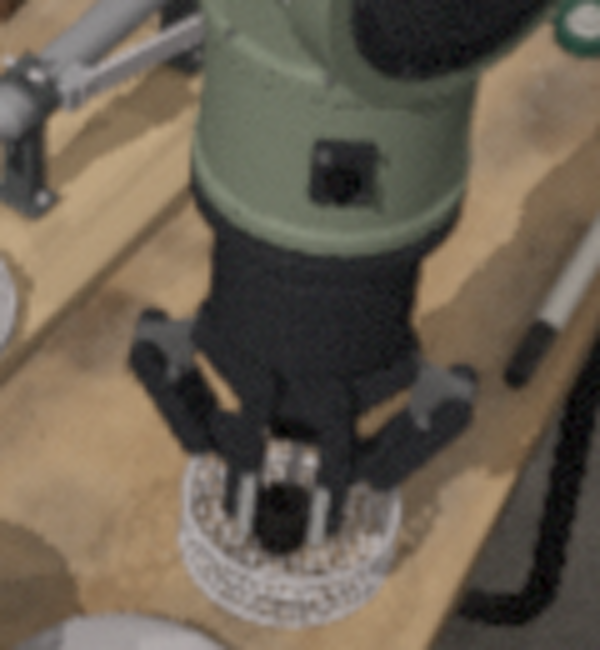

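```bash
python3 -m inch '[{"linear":[0,0,-0.4],"dr":[0,0,0],"gripper":1},{"linear":[0,0,-0.4],"dr":[0,0,0],"gripper":0.1},{"linear":[0,0,-0.4],"dr":[0,0,0],"gripper":0.1},{"linear":[0,0,-0.4],"dr":[0,0,0],"gripper":0.1},{"linear":[0,0,2],"dr":[0,0,0],"gripper":0.1},{"linear":[0,0,7],"dr":[0,0,0],"gripper":-0.3},{"linear":[0,0,12],"dr":[0,0,0],"gripper":-0.3},{"linear":[1,-6,12],"dr":[0,0,0],"gripper":-0.3}]'
python3 -m inch '[{"linear":[1,-6,0],"dr":[0,0,0],"gripper":-0.3},{"linear":[1.5,-12,0],"dr":[0,0,0],"gripper":-0.3},{"linear":[1.5,-18,0],"dr":[0,0,0],"gripper":-0.3},{"linear":[1.5,-18,0],"dr":[0,0,0],"gripper":-0.3}]'
python3 - <<'E'
from h import *
tool()
f=snap("scene","e1.png",(310,200,430,330),4.6)
f=snap("top","e2.png",(260,260,400,350),5)
E
```

```text
clock: 13.42
tool_pos: [0.4382, 0.0516, 0.1645]
ee_rot: [-0.006, 1.564, 0.259]
force: [1.8, -0.9, -0.2]
grip_width: 0.0553
clock: 13.92
tool_pos: [0.4506, -0.1353, 0.1609]
ee_rot: [-2.7, 1.57, -2.447]
force: [1.0, 1.1, 0.5]
grip_width: 0.0557
t 13.93 tcp [ 0.4506 -0.1353  0.1609] w 0.0557 F [1.  1.1 0.5] j [ 0.73  0.46 -0.72  2.04  0.43  0.8   0.  ] xdir [-1.e-03 -8.e-04 -1.e+00] jaw deg 14.46
```

View pics/e1.png

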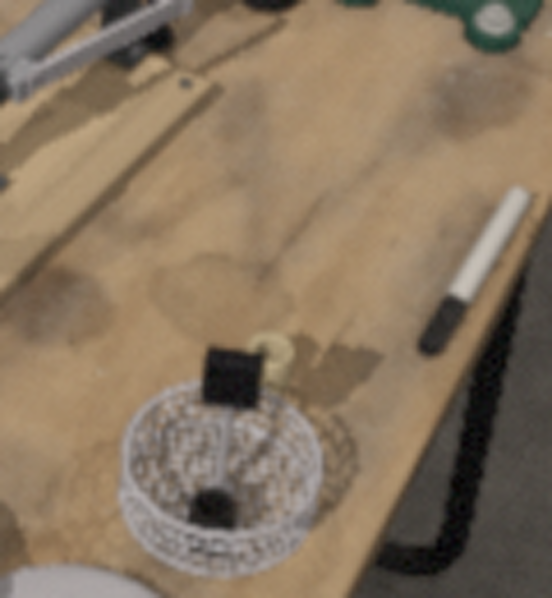

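View pics/e2.png

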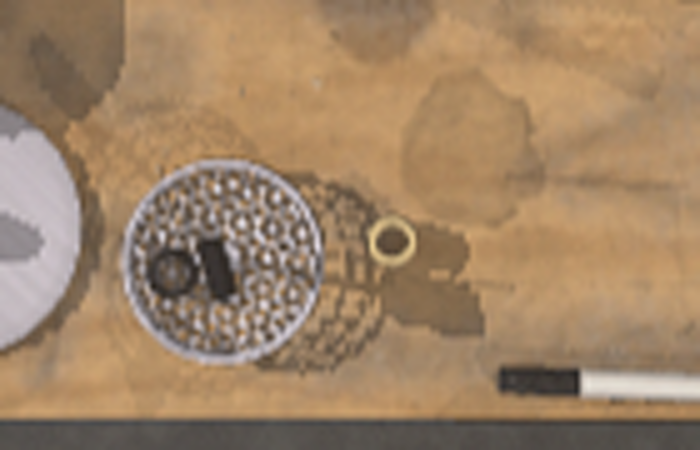

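```bash
python3 - <<'E'
from h import *
t=load("top");s=load("scene")
print("brass",circ(t,(368,417,217,267),.022,.0115,260,260,5), "basket rim",circ(t,(122,324,158,365),.033,.045,260,260,5))
print(px2w(t,(260+(217+.5)/5-.5,260+(268+.5)/5-.5),.098))
cv2.imwrite("pics/e3.png",cv2.resize(t["image"][295:320,320:350],None,fx=20,fy=20,interpolation=cv2.INTER_CUBIC))
E
```

```text
brass (array([0.4406, 0.0088, 0.022 ]), array([51.4, 51.9]), 'meas', 49, 50) basket rim (array([0.4326, 0.0842, 0.033 ]), array([203.2, 205.4]), 'meas', 202, 207)
[0.43300823 0.08396624 0.098     ]
```

View pics/e3.png

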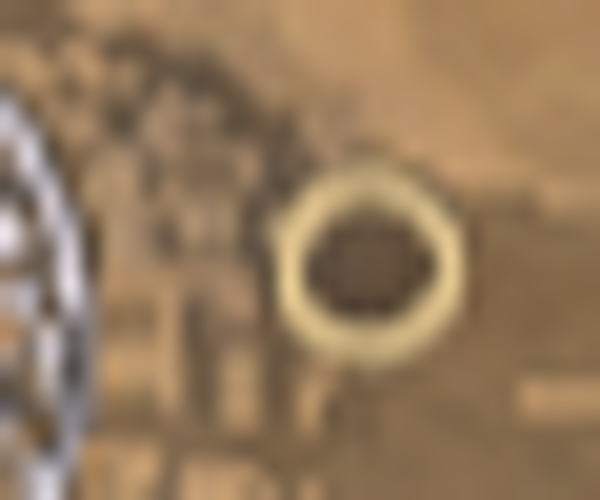

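```bash
python3 -m inch '[{"linear":[0,5,0],"dr":[0,0,0],"gripper":-0.3},{"linear":[-0.5,10,-2],"dr":[0,0,0],"gripper":-0.3},{"linear":[-1,14.4,-5],"dr":[0,0,0],"gripper":-0.3},{"linear":[-1,14.4,-9],"dr":[0,0,0],"gripper":-0.3},{"linear":[-1,14.4,-11],"dr":[0,0,0],"gripper":-0.3},{"linear":[-1,14.4,-11],"dr":[0,0,0],"gripper":-0.3},{"linear":[-1,14.4,-11],"dr":[0,0,0],"gripper":-0.3}]'
python3 - <<'E'
from h import *
tool()
f=snap("scene","f1.png",(310,200,430,330),4.6)
E
```

```text
clock: 14.9
tool_pos: [0.4417, 0.0138, 0.052]
ee_rot: [0.04, 1.57, 0.301]
force: [-0.2, -0.1, 0.5]
grip_width: 0.0558
t 14.9 tcp [0.4417 0.0138 0.052 ] w 0.0558 F [-0.2 -0.1  0.5] j [ 0.28  0.61 -0.58  2.18  0.67  0.53 -0.54] xdir [ 7.e-04  2.e-04 -1.e+00] jaw deg 14.92
```

View pics/f1.png

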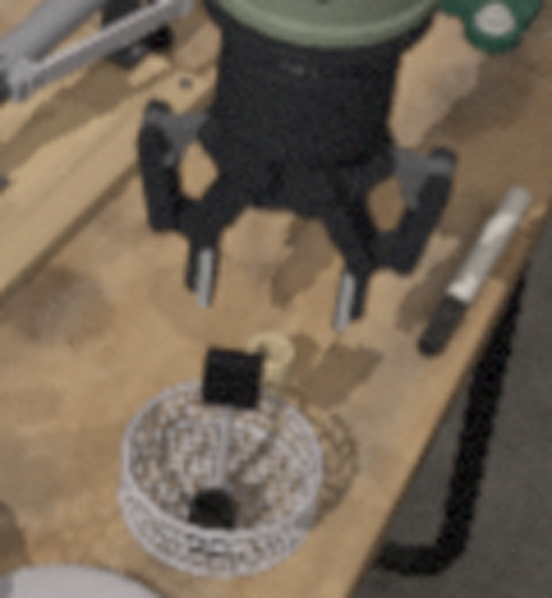

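```bash
python3 -m inch '[{"linear":[-0.1,-0.5,0],"dr":[0,0,0],"gripper":-0.3},{"linear":[-0.1,-0.5,-2.2],"dr":[0,0,0],"gripper":-0.3},{"linear":[-0.1,-0.5,-4.4],"dr":[0,0,0],"gripper":-0.3},{"linear":[-0.1,-0.5,-4.4],"dr":[0,0,0],"gripper":-0.3},{"linear":[-0.1,-0.5,-4.4],"dr":[0,0,0],"gripper":-0.3}]'
python3 - <<'E'
from h import *
tool()
f=snap("scene","f2.png",(310,200,430,330),4.6)
E
```

```text
clock: 15.58
tool_pos: [0.4407, 0.0079, 0.008]
ee_rot: [-0.433, 1.57, -0.173]
force: [-0.2, 0.1, -0.1]
grip_width: 0.0554
t 15.57 tcp [0.4407 0.0079 0.008 ] w 0.0554 F [-0.2  0.1 -0.1] j [ 0.22  0.69 -0.48  2.19  0.78  0.43 -0.63] xdir [ 6.e-04 -1.e-04 -1.e+00] jaw deg 14.85
```

View pics/f2.png

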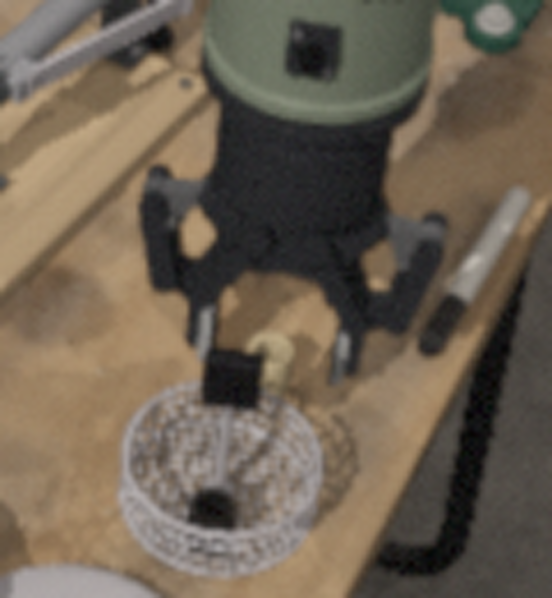

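Aligned round the brass ferrule. Close and lift.

```bash
python3 -m inch '[{"linear":[0,0.1,-0.1],"dr":[0,0,0],"gripper":0.3},{"linear":[0,0.1,-0.1],"dr":[0,0,0],"gripper":1},{"linear":[0,0.1,-0.1],"dr":[0,0,0],"gripper":1},{"linear":[0,0.1,-0.1],"dr":[0,0,0],"gripper":1},{"linear":[0,0.1,1],"dr":[0,0,0],"gripper":1},{"linear":[0,-0.5,5],"dr":[0,0,0],"gripper":1},{"linear":[0,-0.5,10],"dr":[0,0,0],"gripper":1},{"linear":[0,0,14],"dr":[0,0,0],"gripper":1}]'
python3 - <<'E'
from h import *
tool()
f=snap("scene","f3.png",(310,160,430,330),3.5)
E
```

```text
clock: 16.62
tool_pos: [0.4401, 0.0079, 0.1495]
ee_rot: [-0.04, 1.571, 0.219]
force: [-0.0, -0.2, 0.5]
grip_width: 0.0205
t 16.62 tcp [0.4401 0.0079 0.1495] w 0.0205 F [-0.  -0.2  0.5] j [ 0.45  0.44 -0.76  2.12  0.45  0.74 -0.34] xdir [ 2.e-04  0.e+00 -1.e+00] jaw deg 14.84
```

View pics/f3.png

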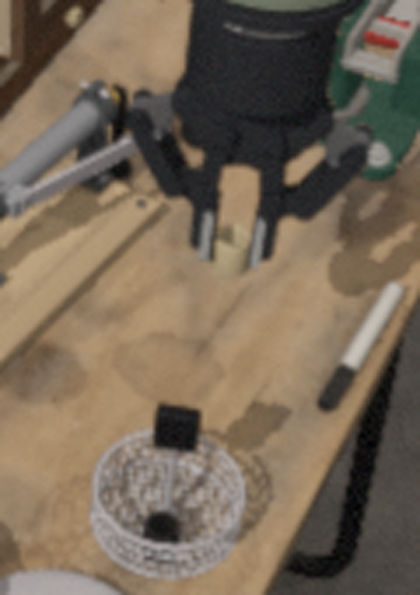

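```bash
python3 -m inch '[{"linear":[-0.1,2.5,0],"dr":[0,0,0],"gripper":1},{"linear":[-0.1,5.3,-2],"dr":[0,0,0],"gripper":1},{"linear":[-0.1,5.3,-6],"dr":[0,0,0],"gripper":1},{"linear":[-0.1,5.3,-8],"dr":[0,0,0],"gripper":1},{"linear":[-0.1,5.3,-8],"dr":[0,0,0],"gripper":1}]'
python3 - <<'E'
from h import *
tool()
f=snap("scene","f4.png",(300,160,440,330),3.5)
E
```

```text
clock: 17.3
tool_pos: [0.4386, 0.0612, 0.0668]
ee_rot: [2.984, 1.569, -3.039]
force: [0.2, -0.1, 0.2]
grip_width: 0.0204
t 17.3 tcp [0.4386 0.0612 0.0668] w 0.0204 F [ 0.2 -0.1  0.2] j [ 0.21  0.59 -0.62  2.17  0.64  0.58 -0.63] xdir [-2.2e-03 -2.0e-04 -1.0e+00] jaw deg 14.9
```

View pics/f4.png

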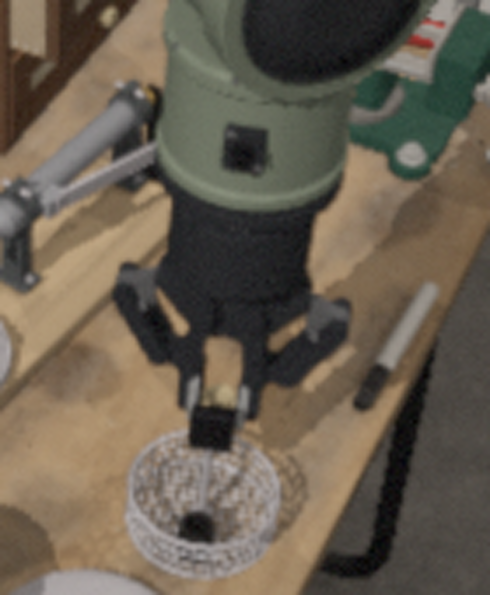

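Clear of the grip (it stands in front of the fingers, untouched). Lower, release, raise and step away.

```bash
python3 -m inch '[{"linear":[0,0,-1.5],"dr":[0,0,0],"gripper":1},{"linear":[0,0,-2.9],"dr":[0,0,0],"gripper":1},{"linear":[0,0,-2.9],"dr":[0,0,0],"gripper":1},{"linear":[0,0,-2.9],"dr":[0,0,0],"gripper":1}]'
python3 - <<'E'
from h import *
tool()
f=snap("scene","f5.png",(300,200,420,330),4.5)
E
```

```text
clock: 17.85
tool_pos: [0.4394, 0.0612, 0.0383]
ee_rot: [3.033, 1.571, -2.991]
force: [0.4, 0.8, -0.2]
grip_width: 0.0206
t 17.85 tcp [0.4394 0.0612 0.0383] w 0.0206 F [ 0.4  0.8 -0.2] j [ 0.16  0.64 -0.57  2.18  0.71  0.51 -0.69] xdir [-2.e-04 -0.e+00 -1.e+00] jaw deg 14.87
```

View pics/f5.png

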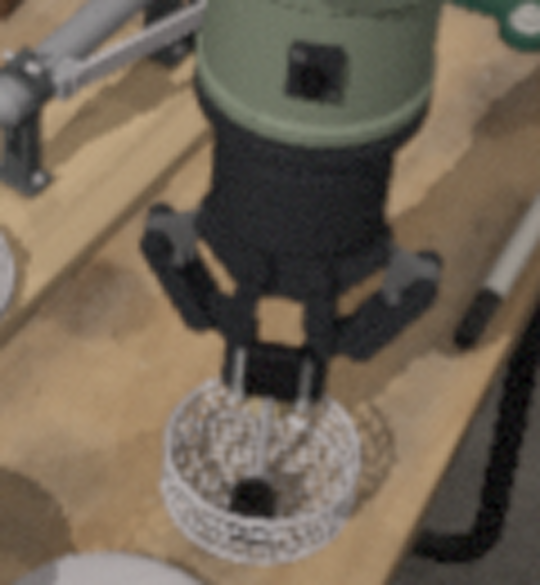

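```bash
python3 -m inch '[{"linear":[0,0,0],"dr":[0,0,0],"gripper":0.1},{"linear":[0,0,0],"dr":[0,0,0],"gripper":0.1},{"linear":[0,0,0],"dr":[0,0,0],"gripper":0.1},{"linear":[0,0,2],"dr":[0,0,0],"gripper":0.1},{"linear":[0,0,7],"dr":[0,0,0],"gripper":-0.1},{"linear":[0,0,12],"dr":[0,0,-0.1],"gripper":-0.1},{"linear":[1,-6,12],"dr":[0,0,-0.28],"gripper":-0.1},{"linear":[1,-12,12],"dr":[0,0,-0.46],"gripper":-0.1}]'
python3 -m inch '[{"linear":[0,-4,0],"dr":[0,0,-0.18],"gripper":-0.1},{"linear":[0,-8,0],"dr":[0,0,-0.36],"gripper":-0.1},{"linear":[0,-8,0],"dr":[0,0,-0.54],"gripper":-0.1},{"linear":[0,-8,0],"dr":[0,0,-0.72],"gripper":-0.1},{"linear":[0,-8,0],"dr":[0,0,-0.9],"gripper":-0.1},{"linear":[0,-8,0],"dr":[0,0,-1.08],"gripper":-0.1},{"linear":[0,-8,0],"dr":[0,0,-1.1],"gripper":-0.1}]'
python3 - <<'E'
from h import *
tool()
f=snap("scene","g1.png")
f=snap("top","g2.png")
cv2.imwrite("pics/g3.png",cv2.resize(f["image"][280:345,270:400],None,fx=6,fy=6,interpolation=cv2.INTER_CUBIC))
E
```

```text
clock: 18.9
tool_pos: [0.4501, -0.0605, 0.159]
ee_rot: [0.055, 1.569, -0.15]
force: [0.6, 0.3, -0.3]
grip_width: 0.0468
clock: 19.77
tool_pos: [0.4494, -0.1388, 0.1583]
ee_rot: [-0.785, 1.571, -2.086]
force: [-0.0, 0.7, -0.2]
grip_width: 0.0472
t 19.77 tcp [ 0.4494 -0.1388  0.1583] w 0.0472 F [-0.   0.7 -0.2] j [ 0.45  0.4  -0.35  2.05  0.21  0.72 -1.33] xdir [-1.e-04 -2.e-04 -1.e+00] jaw deg -74.51
```

View pics/g1.png

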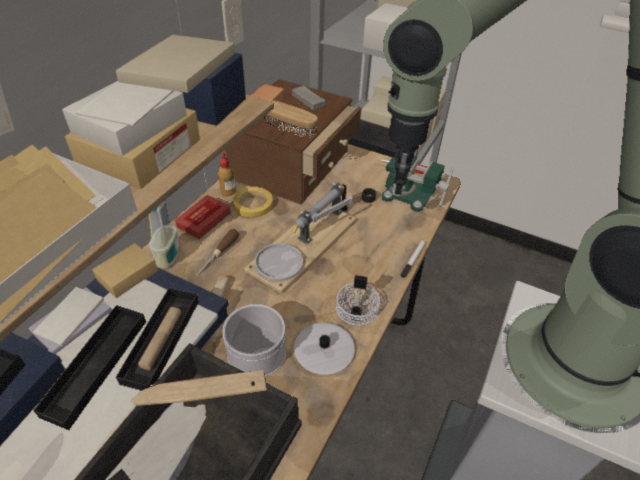

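View pics/g2.png

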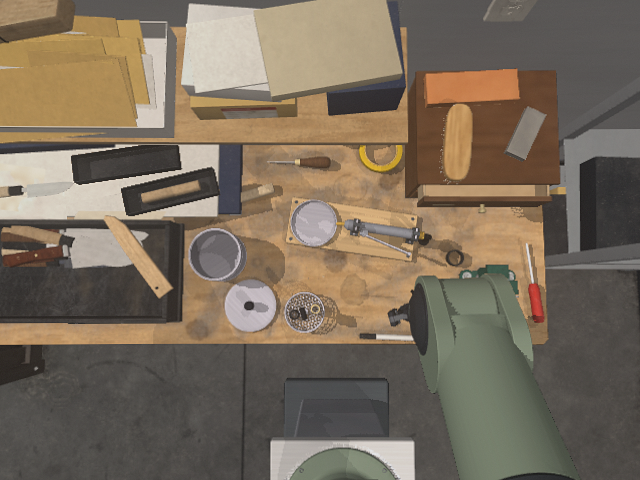

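View pics/g3.png

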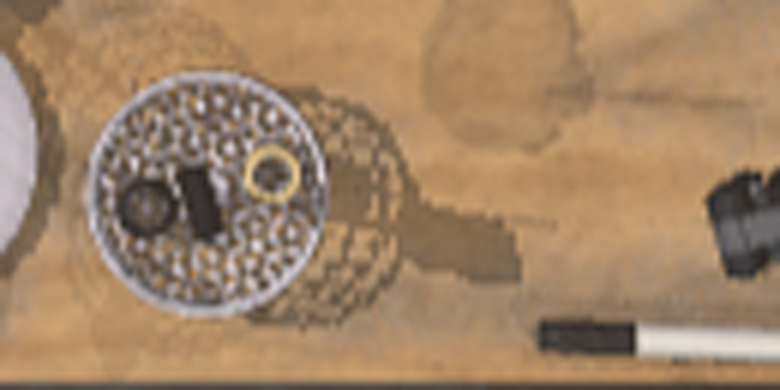

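```bash
python3 -m inch '[{"linear":[-0.5,5,0],"dr":[0,0,0],"gripper":-0.1},{"linear":[-1,11,0],"dr":[0,0,0],"gripper":-0.1},{"linear":[-1.4,17,0],"dr":[0,0,0],"gripper":-0.1},{"linear":[-1.7,22.3,0],"dr":[0,0,0],"gripper":-0.1},{"linear":[-1.7,22.3,-2],"dr":[0,0,0],"gripper":-0.1},{"linear":[-1.7,22.3,-4],"dr":[0,0,0],"gripper":-0.1},{"linear":[-1.7,22.3,-4],"dr":[0,0,0],"gripper":-0.1}]'
python3 - <<'E'
from h import *
tool()
f=snap("scene","h1.png",(300,180,420,330),4)
f=snap("top","h2.png",(260,260,360,350),6)
E
```

```text
clock: 20.75
tool_pos: [0.4316, 0.084, 0.1175]
ee_rot: [-1.765, 1.568, -3.063]
force: [-0.2, 1.0, 1.2]
grip_width: 0.0467
t 20.75 tcp [0.4316 0.084  0.1175] w 0.0467 F [-0.2  1.   1.2] j [-0.02  0.44 -0.38  2.16  0.28  0.6  -1.9 ] xdir [-2.3e-03 -2.0e-04 -1.0e+00] jaw deg -74.35
```

View pics/h1.png

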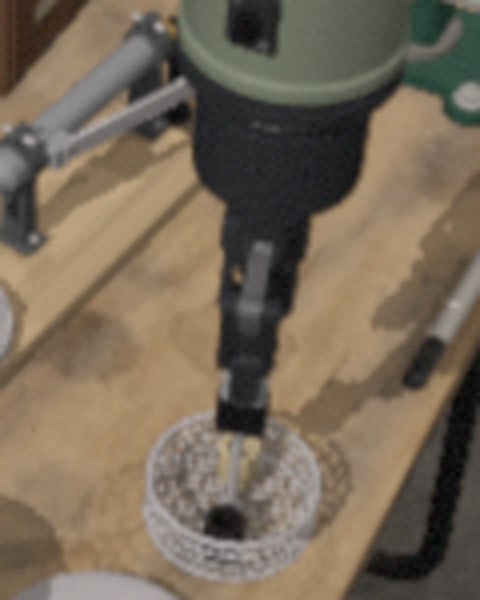

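View pics/h2.png

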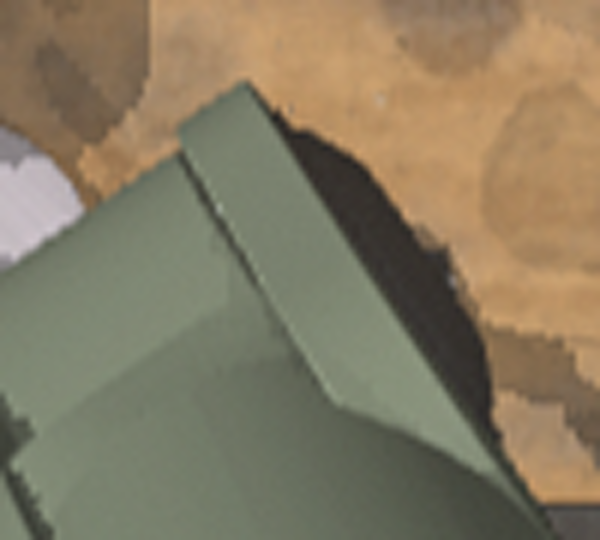

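```bash
python3 -m inch '[{"linear":[0.1,0.1,-2],"dr":[0,0,-0.01],"gripper":-0.1},{"linear":[0.1,0.1,-4],"dr":[0,0,-0.01],"gripper":-0.1},{"linear":[0.1,0.1,-4.9],"dr":[0,0,-0.01],"gripper":-0.1},{"linear":[0.1,0.1,-4.9],"dr":[0,0,-0.01],"gripper":-0.1},{"linear":[0.1,0.1,-4.9],"dr":[0,0,-0.01],"gripper":-0.1}]'
python3 - <<'E'
from h import *
tool()
f=snap("scene","h3.png",(300,200,420,330),4.5)
E
```

```text
clock: 21.48
tool_pos: [0.4338, 0.0851, 0.07]
ee_rot: [1.64, 1.57, 0.329]
force: [0.9, -0.1, 1.5]
grip_width: 0.0467
t 21.48 tcp [0.4338 0.0851 0.07  ] w 0.0467 F [ 0.9 -0.1  1.5] j [-0.08  0.53 -0.32  2.18  0.35  0.48 -1.98] xdir [ 9.e-04  3.e-04 -1.e+00] jaw deg -75.1
```

View pics/h3.png

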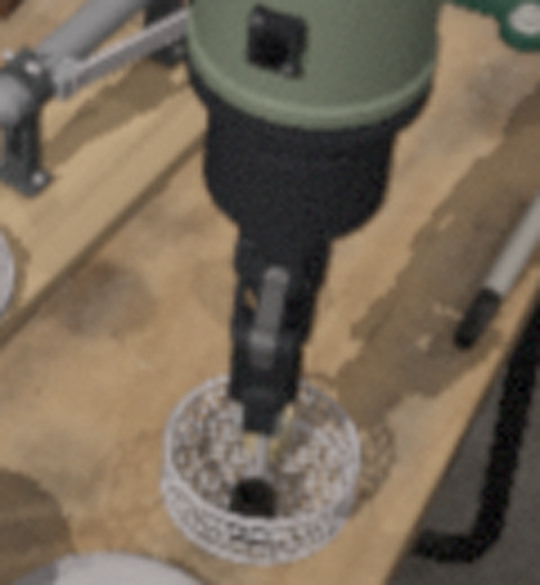

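```bash
python3 -m inch '[{"linear":[-0.05,0,-0.1],"dr":[0,0,0],"gripper":0.5},{"linear":[-0.05,0,-0.1],"dr":[0,0,0],"gripper":1},{"linear":[-0.05,0,-0.1],"dr":[0,0,0],"gripper":1},{"linear":[-0.05,0,-0.1],"dr":[0,0,0],"gripper":1},{"linear":[-0.05,0,-0.1],"dr":[0,0,0],"gripper":1},{"linear":[-0.05,0,0.6],"dr":[0,0,0],"gripper":1},{"linear":[-0.05,0,1.2],"dr":[0,0,0],"gripper":1},{"linear":[-0.05,0,1.2],"dr":[0,0,0],"gripper":1}]'
python3 - <<'E'
from h import *
tool()
f=snap("scene","h4.png",(300,180,420,330),4)
E
```

```text
clock: 22.52
tool_pos: [0.4332, 0.0851, 0.0818]
ee_rot: [1.689, 1.57, 0.378]
force: [-0.1, 0.4, -1.8]
grip_width: 0.0092
t 22.52 tcp [0.4332 0.0851 0.0818] w 0.0092 F [-0.1  0.4 -1.8] j [-0.06  0.51 -0.34  2.18  0.34  0.51 -1.97] xdir [ 8.e-04  3.e-04 -1.e+00] jaw deg -75.11
```

View pics/h4.png

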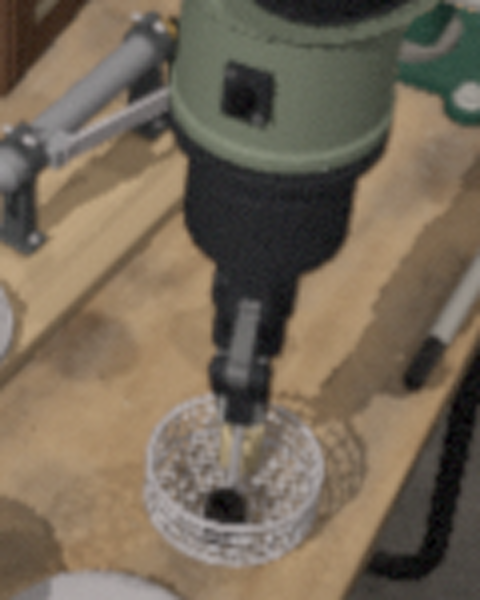

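```bash
python3 -m inch '[{"linear":[0,0,2],"dr":[0,0,0],"gripper":1},{"linear":[0,0,5],"dr":[0,0,0],"gripper":1},{"linear":[0,0,8],"dr":[0,0,0],"gripper":1},{"linear":[0.5,1,10.5],"dr":[0,0,0],"gripper":1},{"linear":[2,3,11.5],"dr":[0,0,0],"gripper":1},{"linear":[4,6,11.5],"dr":[0,0,0],"gripper":1},{"linear":[6,9.5,11.5],"dr":[0,0,0],"gripper":1},{"linear":[8,13,11.5],"dr":[0,0,0],"gripper":1}]'
python3 -m inch '[{"linear":[2,3,0],"dr":[0,0,0],"gripper":1},{"linear":[3.7,5.2,0],"dr":[0,0,0],"gripper":1},{"linear":[4.5,6.1,0],"dr":[0,0,0],"gripper":1},{"linear":[4.5,6.1,0],"dr":[0,0,0],"gripper":1},{"linear":[4.5,6.1,0],"dr":[0,0,0],"gripper":1},{"linear":[4.5,6.1,0],"dr":[0,0,0],"gripper":1}]'
python3 - <<'E'
from h import *
tool()
f=snap("scene","i1.png",(180,200,330,390),3)
f=snap("top","i2.png",(160,190,300,310),5)
E
```

```text
clock: 23.58
tool_pos: [0.5134, 0.216, 0.196]
ee_rot: [-1.236, 1.57, -2.547]
force: [0.2, 0.1, -1.2]
grip_width: 0.009
clock: 24.32
tool_pos: [0.5578, 0.2752, 0.1964]
ee_rot: [0.247, 1.571, -1.065]
force: [0.6, -0.7, -1.4]
grip_width: 0.0091
t 24.32 tcp [0.5578 0.2752 0.1964] w 0.0091 F [ 0.6 -0.7 -1.4] j [-0.28  0.58 -0.42  1.63  0.27  0.99 -2.09] xdir [ 1.e-04 -2.e-04 -1.e+00] jaw deg -75.14
```

View pics/i1.png

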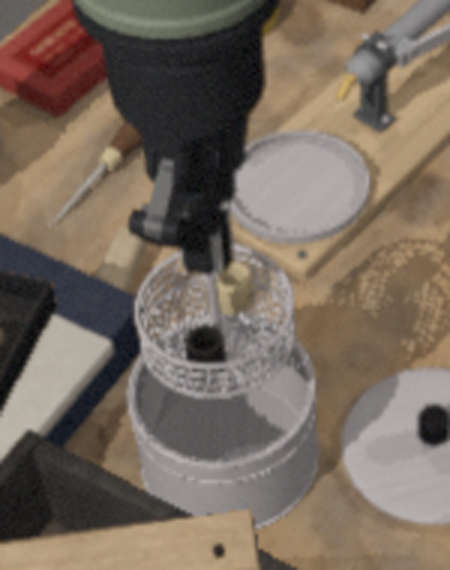

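View pics/i2.png

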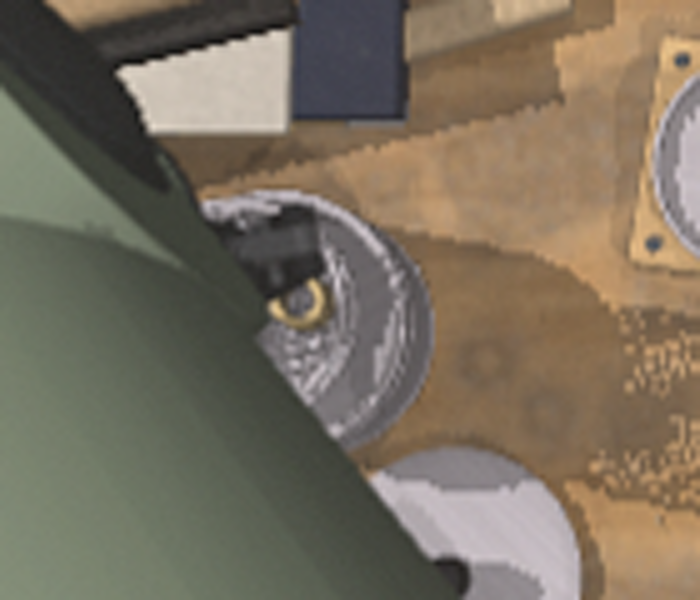

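```bash
python3 - <<'E'
from h import *
s=load("scene")
cv2.imwrite("pics/i3.png",cv2.resize(s["image"][270:390,215:295],None,fx=7,fy=7,interpolation=cv2.INTER_CUBIC)[:600])
E
```

```text
(no output)
```

View pics/i3.png

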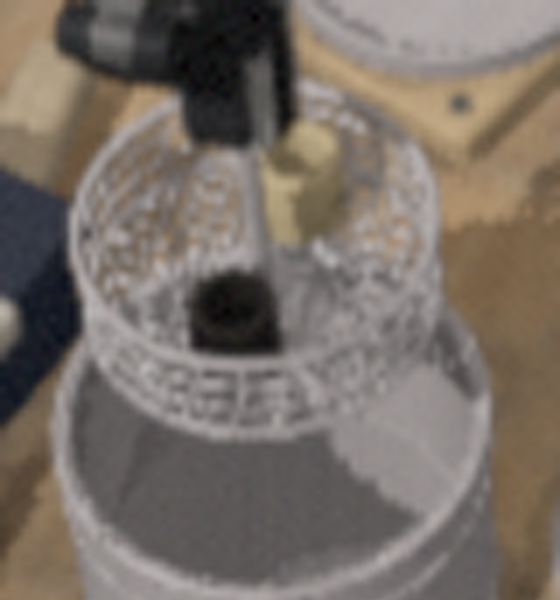

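```bash
python3 - <<'E'
from h import *
s=load("scene")
print(circ(s,(70,438,80,376),.160,.045,215,270,7))
f=s
# overlay predicted: pot rim & basket rim with centres
im=cv2.resize(s["image"][270:390,215:295],None,fx=7,fy=7,interpolation=cv2.INTER_CUBIC)
a=np.linspace(0,2*np.pi,90)
for c,z,r,col in(((.558,.2762),.078,.056,(0,255,0)),((.557,.2755),.160,.045,(0,0,255)),((.557,.2755),.130,.045,(255,0,255))):
    P=(w2px(s,np.c_[c[0]+r*np.cos(a),c[1]+r*np.sin(a),0*a+z])-[215,270]+.5)*7-.5
    cv2.polylines(im,[P.astype(int)],True,col,1)
cv2.imwrite("pics/i4.png",im[:600])
E
```

```text
(array([0.556 , 0.2775, 0.16  ]), array([373.9, 294.2]), 'meas', 368, 296)
```

View pics/i4.png

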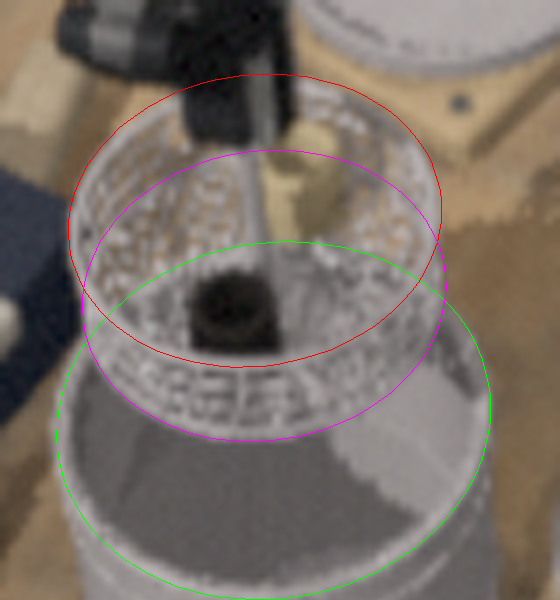

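```bash
python3 -m inch '[{"linear":[0.1,0.05,-2],"dr":[0,0,0],"gripper":1},{"linear":[0.1,0.05,-4.5],"dr":[0,0,0],"gripper":1},{"linear":[0.1,0.05,-7],"dr":[0,0,0],"gripper":1},{"linear":[0.1,0.05,-9.5],"dr":[0,0,0],"gripper":1},{"linear":[0.1,0.05,-11],"dr":[0,0,0],"gripper":1},{"linear":[0.1,0.05,-11.7],"dr":[0,0,0],"gripper":1},{"linear":[0.1,0.05,-11.7],"dr":[0,0,0],"gripper":1}]'
python3 - <<'E'
from h import *
tool()
E
```

```text
clock: 25.3
tool_pos: [0.5589, 0.2766, 0.0791]
ee_rot: [-2.385, 1.571, 2.587]
force: [0.7, 0.5, -1.4]
grip_width: 0.0092
t 25.3 tcp [0.5589 0.2766 0.0791] w 0.0092 F [ 0.7  0.5 -1.4] j [-0.31  0.73 -0.37  1.7   0.35  0.78 -2.15] xdir [-2.e-04  1.e-04 -1.e+00] jaw deg -75.1
```

```bash
python3 -m inch '[{"linear":[0,0,-0.3],"dr":[0,0,0],"gripper":1},{"linear":[0,0,-0.4],"dr":[0,0,0],"gripper":1},{"linear":[0,0,-0.4],"dr":[0,0,0],"gripper":1},{"linear":[0,0,-0.4],"dr":[0,0,0],"gripper":1},{"linear":[0,0,-0.4],"dr":[0,0,0],"gripper":1},{"linear":[0,0,-0.4],"dr":[0,0,0],"gripper":1},{"linear":[0,0,-0.4],"dr":[0,0,0],"gripper":1},{"linear":[0,0,-0.4],"dr":[0,0,0],"gripper":1}]'
python3 - <<'E'
from h import *
tool()
f=snap("scene","j1.png",(180,200,330,390),3)
E
```

```text
clock: 26.3
tool_pos: [0.5589, 0.2765, 0.0752]
ee_rot: [-2.692, 1.571, 2.28]
force: [0.6, 0.3, -3.2]
grip_width: 0.0086
t 26.3 tcp [0.5589 0.2765 0.0752] w 0.0086 F [ 0.6  0.3 -3.2] j [-0.31  0.73 -0.36  1.7   0.35  0.77 -2.15] xdir [-1.e-04  1.e-04 -1.e+00] jaw deg -75.1
```

View pics/j1.png

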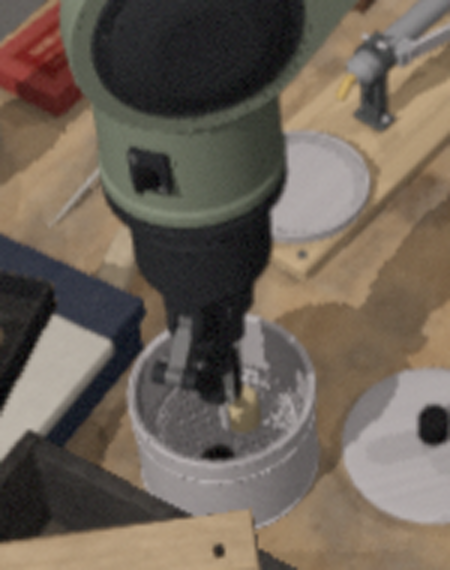

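```bash
H='x'; python3 -m inch '[{"linear":[0,0,-0.1],"dr":[0,0,0],"gripper":1},{"linear":[0,0,-0.1],"dr":[0,0,0],"gripper":1},{"linear":[0,0,-0.1],"dr":[0,0,0],"gripper":1},{"linear":[0,0,-0.1],"dr":[0,0,0],"gripper":1},{"linear":[0,0,-0.1],"dr":[0,0,0],"gripper":1},{"linear":[0,0,-0.1],"dr":[0,0,0],"gripper":1},{"linear":[0,0,-0.1],"dr":[0,0,0],"gripper":1},{"linear":[0,0,-0.1],"dr":[0,0,0],"gripper":1}]'
python3 -m inch '[{"linear":[0,0,0],"dr":[0,0,0],"gripper":1},{"linear":[0,0,0],"dr":[0,0,0],"gripper":1},{"linear":[0,0,0],"dr":[0,0,0],"gripper":1},{"linear":[0,0,0],"dr":[0,0,0],"gripper":1},{"linear":[0,0,0],"dr":[0,0,0],"gripper":1},{"linear":[0,0,0],"dr":[0,0,0],"gripper":1},{"linear":[0,0,0],"dr":[0,0,0],"gripper":1},{"linear":[0,0,0],"dr":[0,0,0],"gripper":1}]'
python3 -m inch '[{"linear":[0,0,0],"dr":[0,0,0],"gripper":1},{"linear":[0,0,0],"dr":[0,0,0],"gripper":1},{"linear":[0,0,0],"dr":[0,0,0],"gripper":1},{"linear":[0,0,0],"dr":[0,0,0],"gripper":1},{"linear":[0,0,0],"dr":[0,0,0],"gripper":1},{"linear":[0,0,0],"dr":[0,0,0],"gripper":1}]'
python3 - <<'E'
from h import *
tool()
E
```

```text
clock: 27.35
tool_pos: [0.559, 0.2766, 0.0746]
ee_rot: [1.767, 1.571, 0.456]
force: [-2.2, -0.6, 4.7]
grip_width: 0.0087
clock: 28.35
tool_pos: [0.559, 0.2766, 0.0746]
ee_rot: [1.709, 1.571, 0.398]
force: [-1.7, -0.2, 6.0]
grip_width: 0.0089
clock: 29.1
tool_pos: [0.559, 0.2766, 0.0746]
ee_rot: [1.824, 1.571, 0.514]
force: [-1.8, -0.8, 6.1]
grip_width: 0.0093
t 29.1 tcp [0.559  0.2766 0.0746] w 0.0093 F [-1.8 -0.8  6.1] j [-0.31  0.73 -0.36  1.7   0.35  0.77 -2.15] xdir [ 3.e-04  1.e-04 -1.e+00] jaw deg -75.1
```

```bash
python3 -m inch '[{"linear":[-0.05,0,1],"dr":[0,0,0],"gripper":1},{"linear":[-0.05,0,3],"dr":[0,0,0],"gripper":1},{"linear":[-0.05,0,5.5],"dr":[0,0,0],"gripper":1},{"linear":[-0.05,0,8],"dr":[0,0,0],"gripper":1},{"linear":[-0.05,0,10.5],"dr":[0,0,0],"gripper":1},{"linear":[-0.05,0,12],"dr":[0,0,0],"gripper":1},{"linear":[-0.05,0,12],"dr":[0,0,0],"gripper":1},{"linear":[-0.05,0,12],"dr":[0,0,0],"gripper":1}]'
python3 -m inch '[{"linear":[0,0,0],"dr":[0,0,0],"gripper":1},{"linear":[0,0,0],"dr":[0,0,0],"gripper":1},{"linear":[0,0,0],"dr":[0,0,0],"gripper":1},{"linear":[0,0,0],"dr":[0,0,0],"gripper":1},{"linear":[0,0,0],"dr":[0,0,0],"gripper":1},{"linear":[0,0,0],"dr":[0,0,0],"gripper":1},{"linear":[0,0,0],"dr":[0,0,0],"gripper":1},{"linear":[0,0,0],"dr":[0,0,0],"gripper":1}]'
python3 -m inch '[{"linear":[0,0,0],"dr":[0,0,0],"gripper":1},{"linear":[0,0,0],"dr":[0,0,0],"gripper":1},{"linear":[0,0,0],"dr":[0,0,0],"gripper":1},{"linear":[0,0,0],"dr":[0,0,0],"gripper":1},{"linear":[0,0,0],"dr":[0,0,0],"gripper":1},{"linear":[0,0,0],"dr":[0,0,0],"gripper":1},{"linear":[0,0,0],"dr":[0,0,0],"gripper":1},{"linear":[0,0,0],"dr":[0,0,0],"gripper":1}]'
python3 - <<'E'
from h import *
tool()
f=snap("scene","k1.png",(180,200,330,390),3)
E
```

```text
clock: 30.1
tool_pos: [0.5581, 0.2763, 0.1935]
ee_rot: [-1.391, 1.57, -2.702]
force: [-0.6, -0.2, -1.6]
grip_width: 0.0093
clock: 31.1
tool_pos: [0.5584, 0.2765, 0.1943]
ee_rot: [2.646, 1.571, 1.336]
force: [0.1, -1.3, -1.1]
grip_width: 0.0092
clock: 32.1
tool_pos: [0.5584, 0.2766, 0.1942]
ee_rot: [3.081, 1.571, 1.771]
force: [-0.5, 0.5, -3.0]
grip_width: 0.0093
t 32.1 tcp [0.5584 0.2766 0.1942] w 0.0093 F [-0.5  0.5 -3. ] j [-0.28  0.58 -0.42  1.63  0.27  0.99 -2.09] xdir [-0.e+00  1.e-04 -1.e+00] jaw deg -75.1
```

View pics/k1.png

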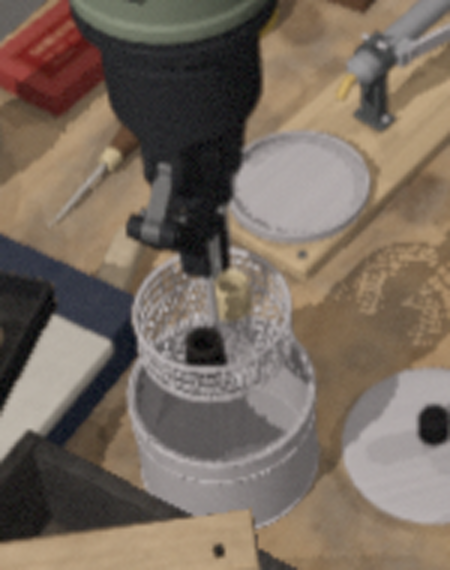

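```bash
python3 -m inch '[{"linear":[0,0,0],"dr":[0,0,0],"gripper":1},{"linear":[0,0,0],"dr":[0,0,0],"gripper":1},{"linear":[0,0,0],"dr":[0,0,0],"gripper":1},{"linear":[0,0,0],"dr":[0,0,0],"gripper":1}]'; python3 - <<'E'
from h import *
t=cv2.imread("pics/g2.png"); s=cv2.imread("pics/g1.png")
cv2.imwrite("pics/l1.png",cv2.resize(t[195:255,285:345],None,fx=9,fy=9,interpolation=cv2.INTER_CUBIC))
cv2.imwrite("pics/l2.png",cv2.resize(s[235:290,245:315],None,fx=10,fy=10,interpolation=cv2.INTER_CUBIC))
cv2.imwrite("pics/l3.png",cv2.resize(t[210:270,335:435],None,fx=8,fy=8,interpolation=cv2.INTER_CUBIC))
E
```

```text
clock: 32.65
tool_pos: [0.5584, 0.2765, 0.1942]
ee_rot: [-2.723, 1.571, 2.249]
force: [0.2, 0.4, -2.3]
grip_width: 0.0092
```

View pics/l1.png

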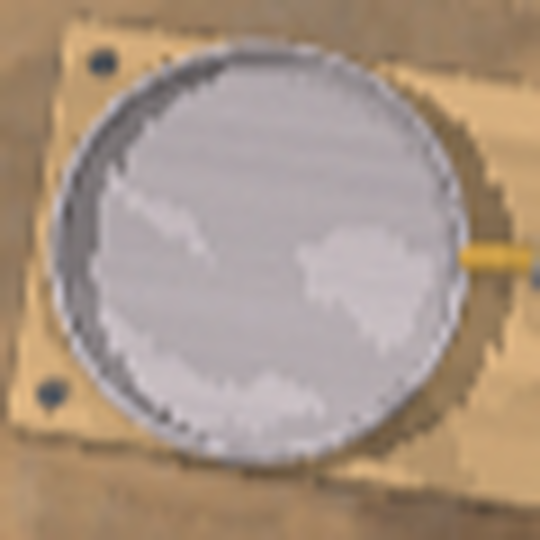

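View pics/l2.png

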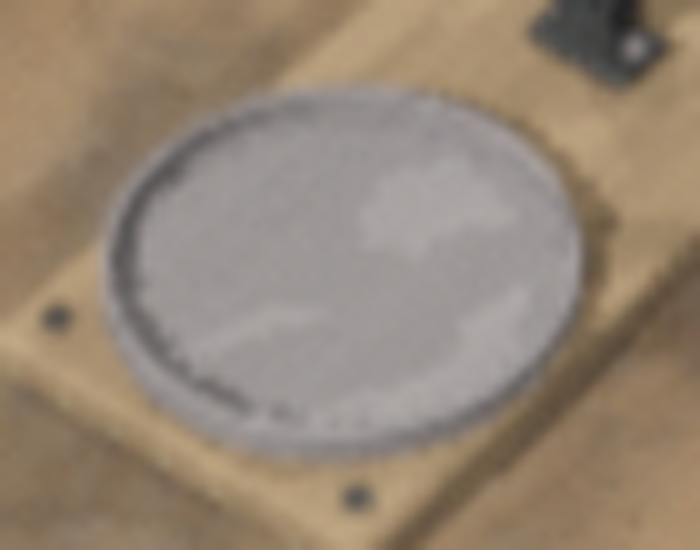

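View pics/l3.png

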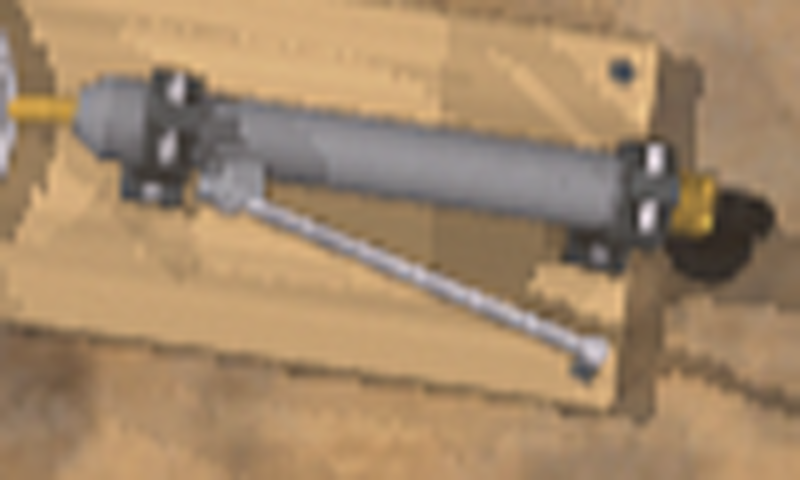

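```bash
python3 - <<'E'
from h import *
t=load("top");s=load("scene")
print("dish t",circ(t,(48,470,38,465),.024,.0535,285,195,9))
print("dish s",circ(s,(103,583,83,448),.024,.0535,245,235,10))
g=lambda u,v:(335+(u+.5)/8-.5,210+(v+.5)/8-.5)
P=[px2w(t,g(*p),.1) for p in((173,118),(651,187))]; print("posts",P,np.linalg.norm(P[0]-P[1]))
A=[px2w(t,g(*p),.078) for p in((250,(100+180)/2),(600,(147+222)/2))]; d=A[0]-A[1];print("axis",A,"yaw",np.arctan2(-d[0],d[1]))
print("lever tip",px2w(t,g(592,352),.0855)," hinge",px2w(t,g(232,185),.0855))
E
```

```text
dish t (array([0.6334, 0.0648, 0.024 ]), array([423.6, 420.3]), 'meas', 422, 427)
dish s (array([0.6325, 0.0663, 0.024 ]), array([484.6, 353.8]), 'meas', 480, 365)
posts [array([ 0.61950597, -0.02766727,  0.1       ]), array([ 0.60128639, -0.15367306,  0.1       ])] 0.12731618210635529
axis [array([ 0.61633647, -0.04983625,  0.078     ]), array([ 0.60435589, -0.14404651,  0.078     ])] yaw -0.12648957534337635
lever tip [ 0.55861148 -0.13992996  0.0855    ]  hinge [ 0.60328279 -0.04430786  0.0855    ]
```

```bash
python3 -m inch '[{"linear":[0.4,-1,0],"dr":[0,0,0],"gripper":1},{"linear":[1.3,-3.5,0],"dr":[0,0,0],"gripper":1},{"linear":[2.6,-7,0],"dr":[0,0,0],"gripper":1},{"linear":[3.9,-10.5,0],"dr":[0,0,0],"gripper":1},{"linear":[5.2,-14,0],"dr":[0,0,0],"gripper":1},{"linear":[6.4,-17.5,0],"dr":[0,0,0],"gripper":1},{"linear":[7.3,-20.2,0],"dr":[0,0,0],"gripper":1},{"linear":[7.6,-21.1,0],"dr":[0,0,0],"gripper":1}]'
python3 -m inch '[{"linear":[0,0,-2],"dr":[0,0,0],"gripper":1},{"linear":[0,0,-4.5],"dr":[0,0,0],"gripper":1},{"linear":[0,0,-7],"dr":[0,0,0],"gripper":1},{"linear":[0,0,-8],"dr":[0,0,0],"gripper":1},{"linear":[0,0,-8],"dr":[0,0,0],"gripper":1},{"linear":[0,0,-8],"dr":[0,0,0],"gripper":1}]'
python3 - <<'E'
from h import *
tool()
f=snap("scene","m1.png",(220,160,360,310),4)
f=snap("top","m2.png",(260,170,380,270),6)
E
```

```text
clock: 33.65
tool_pos: [0.6348, 0.0628, 0.1941]
ee_rot: [-0.436, 1.57, -1.75]
force: [-0.4, 0.3, -2.1]
grip_width: 0.0093
clock: 34.4
tool_pos: [0.6349, 0.0658, 0.1153]
ee_rot: [1.605, 1.57, 0.295]
force: [-0.1, 0.2, -2.2]
grip_width: 0.0093
t 34.4 tcp [0.6349 0.0658 0.1153] w 0.0093 F [-0.1  0.2 -2.2] j [ 0.04  0.7  -0.37  1.64  0.31  0.86 -1.76] xdir [ 1.2e-03  4.0e-04 -1.0e+00] jaw deg -75.09
```

View pics/m1.png

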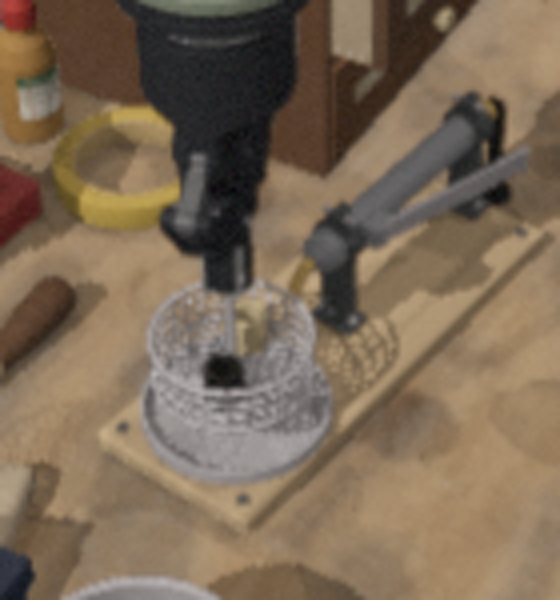

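View pics/m2.png

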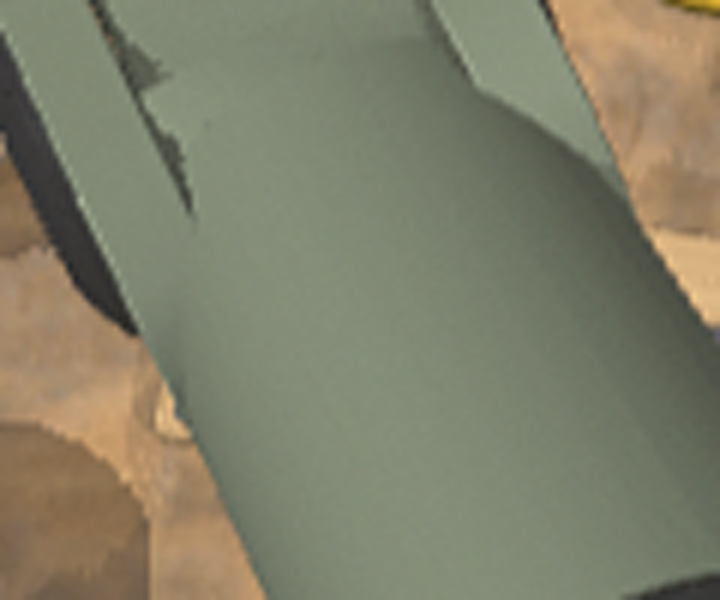

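```bash
python3 - <<'E'
from h import *
s=load("scene")
im=cv2.resize(s["image"][220:290,245:315],None,fx=8,fy=8,interpolation=cv2.INTER_CUBIC)
a=np.linspace(0,2*np.pi,90)
for c,z,r,col in(((.6329,.0656),.024,.0535,(0,255,0)),((.6339,.0658),.0797,.045,(0,0,255)),((.6339,.0658),.0467,.045,(255,0,255))):
    P=(w2px(s,np.c_[c[0]+r*np.cos(a),c[1]+r*np.sin(a),0*a+z])-[245,220]+.5)*8-.5
    cv2.polylines(im,[P.astype(int)],True,col,1)
cv2.imwrite("pics/m3.png",im)
E
```

```text
(no output)
```

View pics/m3.png

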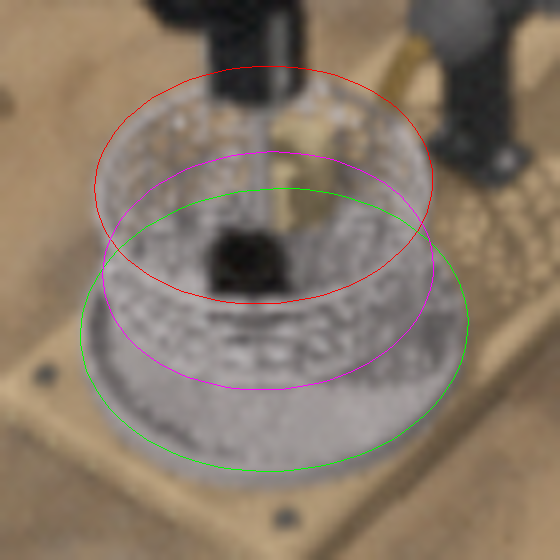

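```bash
python3 -m inch '[{"linear":[-0.1,0,-1.5],"dr":[0,0,0],"gripper":1},{"linear":[-0.1,0,-2.6],"dr":[0,0,0],"gripper":1},{"linear":[-0.1,0,-2.9],"dr":[0,0,0],"gripper":1},{"linear":[-0.1,0,-3.0],"dr":[0,0,0],"gripper":1},{"linear":[-0.1,0,-3.0],"dr":[0,0,0],"gripper":1}]'
python3 - <<'E'
from h import *
tool()
f=snap("scene","m4.png",(220,160,360,310),4)
E
```

```text
clock: 35.12
tool_pos: [0.6329, 0.0654, 0.0856]
ee_rot: [-0.976, 1.57, -2.287]
force: [-16.4, -2.9, 36.3]
grip_width: 0.0089
t 35.12 tcp [0.6329 0.0654 0.0856] w 0.0089 F [-16.4  -2.9  36.3] j [ 0.03  0.73 -0.35  1.66  0.33  0.8  -1.77] xdir [-7.e-04 -8.e-04 -1.e+00] jaw deg -75.11
```

View pics/m4.png

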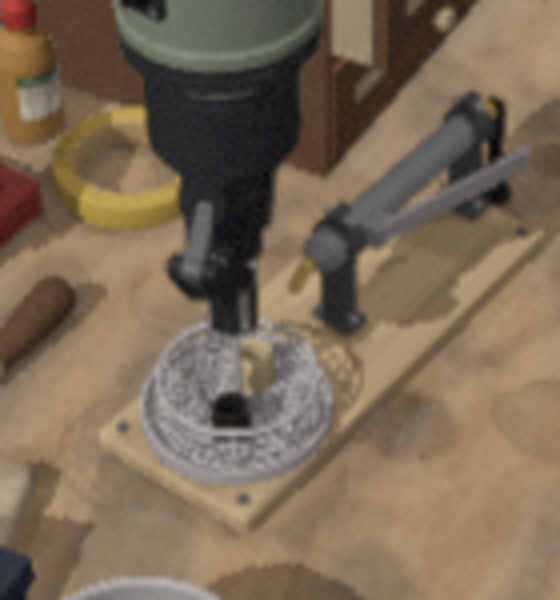

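```bash
python3 -m inch '[{"linear":[0,0,0.1],"dr":[0,0,0],"gripper":1},{"linear":[0,0,0.1],"dr":[0,0,0],"gripper":1}]'
python3 - <<'E'
from h import *
tool()
s=load("scene")
im=cv2.resize(s["image"][220:290,245:315],None,fx=8,fy=8,interpolation=cv2.INTER_CUBIC)
cv2.imwrite("pics/m5.png",im)
E
```

```text
clock: 35.42
tool_pos: [0.6329, 0.0654, 0.0856]
ee_rot: [-1.389, 1.57, -2.7]
force: [-9.3, -1.9, 20.0]
grip_width: 0.009
t 35.42 tcp [0.6329 0.0654 0.0856] w 0.009 F [-9.3 -1.9 20. ] j [ 0.04  0.73 -0.35  1.66  0.33  0.81 -1.77] xdir [-1.e-03 -5.e-04 -1.e+00] jaw deg -75.1
```

View pics/m5.png

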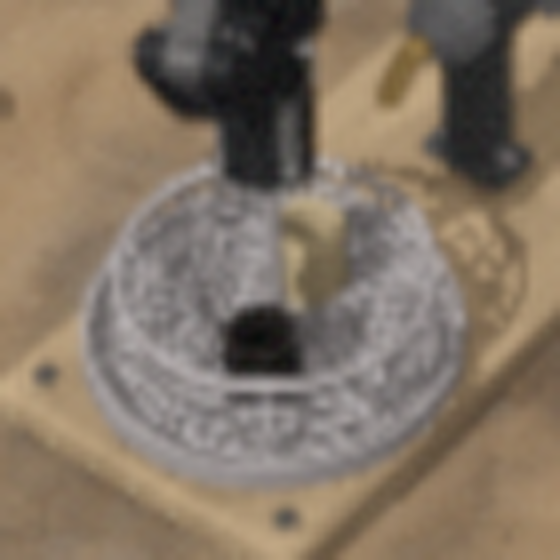

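```bash
python3 -m inch '[{"linear":[0,0,0.1],"dr":[0,0,0],"gripper":1},{"linear":[0,0,0.1],"dr":[0,0,0],"gripper":1},{"linear":[0,0,0.1],"dr":[0,0,0],"gripper":0.4},{"linear":[0,0,0.1],"dr":[0,0,0],"gripper":0.2},{"linear":[0,0,0.1],"dr":[0,0,0],"gripper":0.2},{"linear":[0,0,2],"dr":[0,0,0],"gripper":0.2},{"linear":[0,0,6],"dr":[0,0,0],"gripper":0.2},{"linear":[0,0,10],"dr":[0,0,0],"gripper":0.2}]'
python3 - <<'E'
from h import *
tool()
f=snap("scene","n1.png",(220,160,360,310),4)
E
```

```text
clock: 36.42
tool_pos: [0.6334, 0.0657, 0.1877]
ee_rot: [1.946, 1.57, 0.635]
force: [0.5, -0.3, -0.3]
grip_width: 0.0342
t 36.42 tcp [0.6334 0.0657 0.1877] w 0.0342 F [ 0.5 -0.3 -0.3] j [ 0.06  0.61 -0.39  1.6   0.26  0.99 -1.72] xdir [ 5.e-04  4.e-04 -1.e+00] jaw deg -75.09
```

View pics/n1.png

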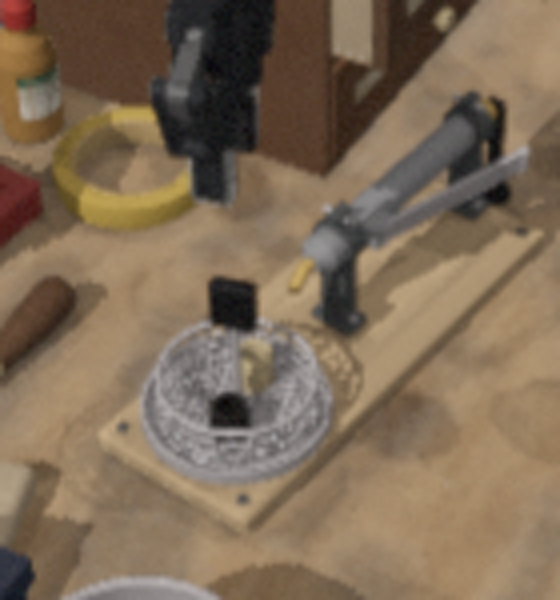

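```bash
python3 -m inch '[{"linear":[-3,2,0],"dr":[0,0,0],"gripper":-0.3},{"linear":[-7,5,0],"dr":[0,0,0],"gripper":-0.3},{"linear":[-11,8,0],"dr":[0,0,0],"gripper":-0.3},{"linear":[-15,11,0],"dr":[0,0,0],"gripper":-0.3},{"linear":[-18,13.5,-2],"dr":[0,0,0],"gripper":-0.3},{"linear":[-18.9,14.2,-5],"dr":[0,0,0],"gripper":-0.3},{"linear":[-18.9,14.2,-10],"dr":[0,0,0],"gripper":-0.3},{"linear":[-18.9,14.2,-10],"dr":[0,0,0],"gripper":-0.3}]'
python3 - <<'E'
from h import *
tool()
f=snap("scene","o1.png",(250,230,400,390),3.7)
E
```

```text
clock: 37.48
tool_pos: [0.4431, 0.2072, 0.0841]
ee_rot: [-1.361, 1.567, -2.671]
force: [0.3, 0.8, 0.3]
grip_width: 0.0556
t 37.48 tcp [0.4431 0.2072 0.0841] w 0.0556 F [0.3 0.8 0.3] j [-0.27  0.56 -0.38  2.05  0.36  0.6  -2.21] xdir [-0.0035 -0.0018 -1.    ] jaw deg -75.05
```

View pics/o1.png

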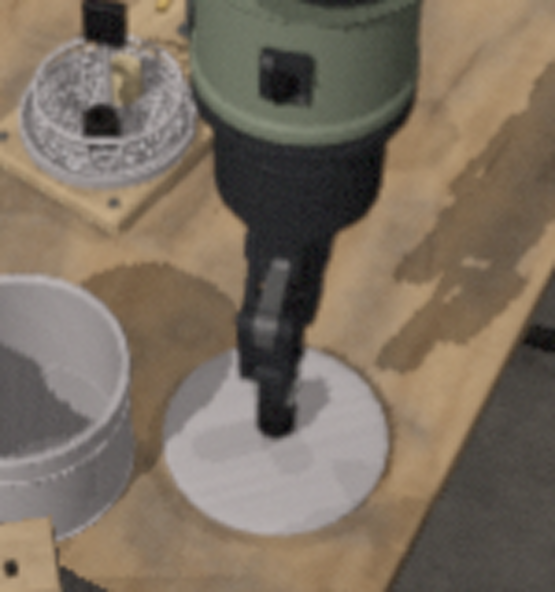

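```bash
python3 -m inch '[{"linear":[0,0,0],"dr":[0,0,0],"gripper":-0.3},{"linear":[0,0,-3],"dr":[0,0,0],"gripper":-0.3},{"linear":[0,0,-5.5],"dr":[0,0,0],"gripper":-0.3},{"linear":[0,0,-6.5],"dr":[0,0,0],"gripper":-0.3},{"linear":[0,0,-6.5],"dr":[0,0,0],"gripper":-0.3},{"linear":[0,0,-6.5],"dr":[0,0,0],"gripper":-0.3}]'
python3 - <<'E'
from h import *
tool()
E
```

```text
clock: 38.28
tool_pos: [0.445, 0.2078, 0.0214]
ee_rot: [1.831, 1.569, 0.52]
force: [-0.3, 1.3, 0.2]
grip_width: 0.0557
t 38.27 tcp [0.445  0.2078 0.0214] w 0.0557 F [-0.3  1.3  0.2] j [-0.33  0.67 -0.31  2.07  0.44  0.45 -2.28] xdir [ 1.3e-03  8.0e-04 -1.0e+00] jaw deg -75.11
```

```bash
python3 -m inch '[{"linear":[0,0,-0.1],"dr":[0,0,0],"gripper":0.3},{"linear":[0,0,-0.1],"dr":[0,0,0],"gripper":1},{"linear":[0,0,-0.1],"dr":[0,0,0],"gripper":1},{"linear":[0,0,-0.1],"dr":[0,0,0],"gripper":1},{"linear":[0,0,-0.1],"dr":[0,0,0],"gripper":1},{"linear":[0,0,1],"dr":[0,0,0],"gripper":1},{"linear":[0,0,4],"dr":[0,0,0],"gripper":1},{"linear":[0,0,8],"dr":[0,0,0],"gripper":1}]'
python3 -m inch '[{"linear":[0,0,3],"dr":[0,0,0],"gripper":1},{"linear":[0,0,6],"dr":[0,0,0],"gripper":1},{"linear":[3,2,8],"dr":[0,0,0],"gripper":1},{"linear":[7,4,8],"dr":[0,0,0],"gripper":1},{"linear":[10,6,8],"dr":[0,0,0],"gripper":1},{"linear":[11.3,6.8,8],"dr":[0,0,0],"gripper":1},{"linear":[11.3,6.8,6],"dr":[0,0,0],"gripper":1},{"linear":[11.3,6.8,6],"dr":[0,0,0],"gripper":1}]'
python3 - <<'E'
from h import *
tool()
f=snap("scene","p1.png",(190,220,320,390),3.5)
E
```

```text
clock: 39.28
tool_pos: [0.4438, 0.2074, 0.1012]
ee_rot: [-1.539, 1.569, -2.849]
force: [0.7, -1.0, -0.5]
grip_width: 0.0185
clock: 40.28
tool_pos: [0.5565, 0.2751, 0.1596]
ee_rot: [-1.47, 1.568, -2.78]
force: [0.4, -0.5, -0.7]
grip_width: 0.0183
t 40.27 tcp [0.5565 0.2751 0.1596] w 0.0183 F [ 0.4 -0.5 -0.7] j [-0.27  0.62 -0.42  1.66  0.31  0.93 -2.12] xdir [-2.3e-03 -9.0e-04 -1.0e+00] jaw deg -75.09
```

View pics/p1.png

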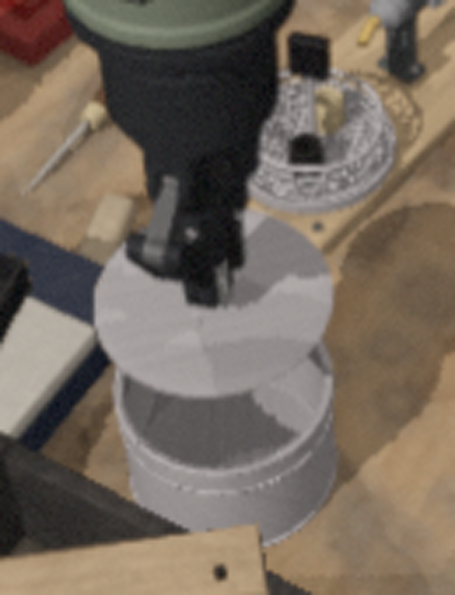

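```bash
python3 -m inch '[{"linear":[0,0,-2],"dr":[0,0,0],"gripper":1},{"linear":[0,0,-4],"dr":[0,0,0],"gripper":1},{"linear":[0,0,-5],"dr":[0,0,0],"gripper":1},{"linear":[0,0,-5],"dr":[0,0,0],"gripper":1},{"linear":[0,0,-5],"dr":[0,0,0],"gripper":1}]'
python3 - <<'E'
from h import *
tool()
f=snap("scene","p2.png",(200,270,300,390),5)
E
```

```text
clock: 40.95
tool_pos: [0.5576, 0.2758, 0.1106]
ee_rot: [2.169, 1.57, 0.858]
force: [-1.0, -0.2, -1.3]
grip_width: 0.0187
t 40.95 tcp [0.5576 0.2758 0.1106] w 0.0187 F [-1.  -0.2 -1.3] j [-0.29  0.69 -0.4   1.69  0.34  0.83 -2.15] xdir [ 4.e-04  4.e-04 -1.e+00] jaw deg -75.09
```

View pics/p2.png

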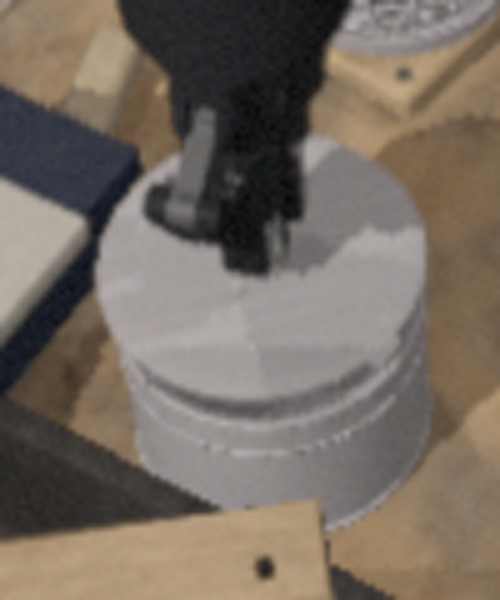

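```bash
python3 -m inch '[{"linear":[0,0,-0.6],"dr":[0,0,0],"gripper":1},{"linear":[0,0,-1.2],"dr":[0,0,0],"gripper":1},{"linear":[0,0,-1.6],"dr":[0,0,0],"gripper":1},{"linear":[0,0,-1.8],"dr":[0,0,0],"gripper":1},{"linear":[0,0,-1.8],"dr":[0,0,0],"gripper":1}]'
python3 - <<'E'
from h import *
tool()
f=snap("scene","p3.png",(200,270,300,390),5)
E
```

```text
clock: 41.62
tool_pos: [0.5574, 0.2756, 0.0922]
ee_rot: [-2.312, 1.571, 2.661]
force: [0.9, 1.0, -1.6]
grip_width: 0.0187
t 41.62 tcp [0.5574 0.2756 0.0922] w 0.0187 F [ 0.9  1.  -1.6] j [-0.29  0.71 -0.39  1.7   0.35  0.8  -2.16] xdir [-2.e-04  1.e-04 -1.e+00] jaw deg -75.1
```

View pics/p3.png

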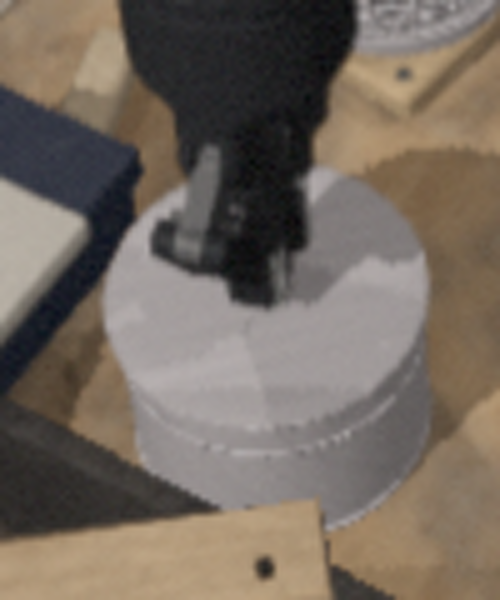

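```bash
python3 -m inch '[{"linear":[0,0,-0.1],"dr":[0,0,0],"gripper":1},{"linear":[0,0,-0.1],"dr":[0,0,0],"gripper":1},{"linear":[0,0,-0.1],"dr":[0,0,0],"gripper":0.2},{"linear":[0,0,-0.1],"dr":[0,0,0],"gripper":-0.2},{"linear":[0,0,-0.1],"dr":[0,0,0],"gripper":-0.2},{"linear":[0,0,3],"dr":[0,0,0],"gripper":-0.2},{"linear":[0,0,8],"dr":[0,0,0],"gripper":-0.2},{"linear":[0,-3,12],"dr":[0,0,0.1],"gripper":-0.2}]'
python3 -m inch '[{"linear":[-2,-5,0],"dr":[0,0,0.18],"gripper":-0.2},{"linear":[-4,-11,0],"dr":[0,0,0.36],"gripper":-0.2},{"linear":[-4,-17,0],"dr":[0,0,0.54],"gripper":-0.2},{"linear":[-4,-23,0],"dr":[0,0,0.72],"gripper":-0.2},{"linear":[-4,-29,0],"dr":[0,0,0.9],"gripper":-0.6},{"linear":[-2,-35,0],"dr":[0,0,1.07],"gripper":-1},{"linear":[0,-36,0],"dr":[0,0,1.07],"gripper":-1},{"linear":[0,-36,0],"dr":[0,0,1.07],"gripper":-1}]'
python3 - <<'E'
from h import *
tool()
f=snap("scene","q1.png"); f=snap("top","q2.png")
cv2.imwrite("pics/q3.png",cv2.resize(load("scene")["image"][230:390,200:350],None,fx=3.7,fy=3.7,interpolation=cv2.INTER_CUBIC))
E
```

```text
clock: 42.68
tool_pos: [0.5569, 0.2474, 0.2141]
ee_rot: [2.42, 1.569, 1.214]
force: [0.5, -0.3, 0.5]
grip_width: 0.0512
clock: 43.68
tool_pos: [0.5581, -0.1167, 0.2118]
ee_rot: [1.995, 1.57, 1.851]
force: [-0.5, 0.8, -0.7]
grip_width: 0.0854
t 43.67 tcp [ 0.5581 -0.1167  0.2118] w 0.0854 F [-0.5  0.8 -0.7] j [ 0.58  0.53 -0.67  1.74  0.38  1.   -0.38] xdir [-1.e-04  3.e-04 -1.e+00] jaw deg -8.25
```

View pics/q3.png

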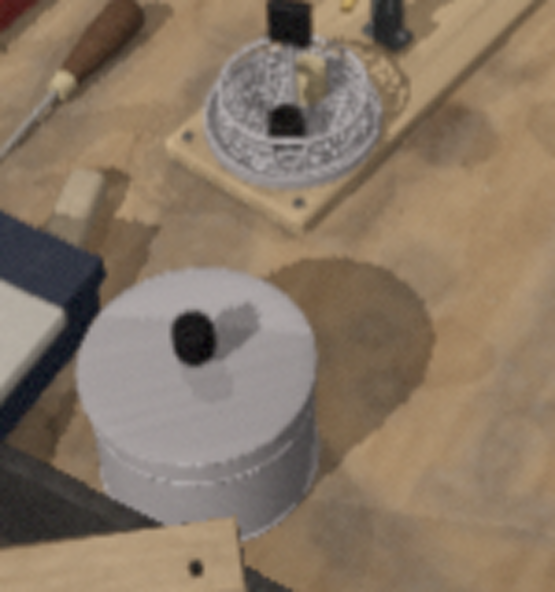

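View pics/q2.png

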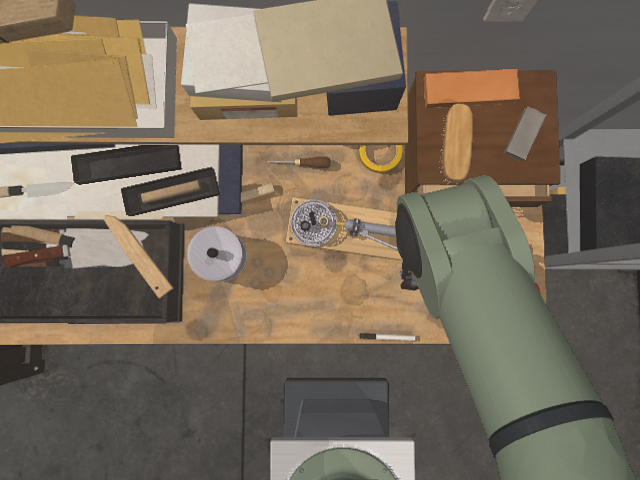

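```bash
python3 -m inch '[{"linear":[2,0.2,-2],"dr":[0,0,0.005],"gripper":-1},{"linear":[4.5,0.2,-5],"dr":[0,0,0.005],"gripper":-1},{"linear":[4.5,0.2,-8],"dr":[0,0,0.005],"gripper":-1},{"linear":[4.5,0.2,-8],"dr":[0,0,0.005],"gripper":-1},{"linear":[4.5,0.2,-8],"dr":[0,0,0.005],"gripper":-1}]'
python3 - <<'E'
from h import *
tool()
f=snap("scene","r1.png",(280,140,400,260),5); f=snap("top","r2.png",(320,190,450,280),6)
E
```

```text
clock: 44.4
tool_pos: [0.6026, -0.1119, 0.1336]
ee_rot: [-0.016, 1.57, -0.151]
force: [1.0, -0.6, -0.1]
grip_width: 0.0854
t 44.4 tcp [ 0.6026 -0.1119  0.1336] w 0.0854 F [ 1.  -0.6 -0.1] j [ 0.5   0.68 -0.62  1.7   0.48  0.92 -0.44] xdir [ 9.e-04 -1.e-04 -1.e+00] jaw deg -7.74
```

View pics/r1.png

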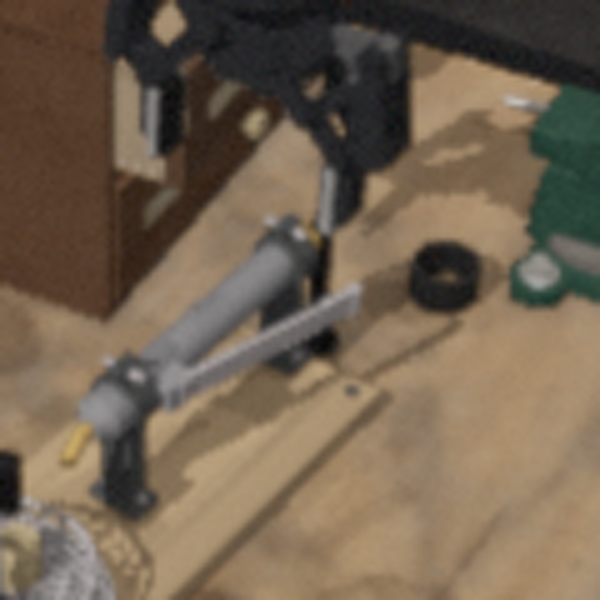

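View pics/r2.png

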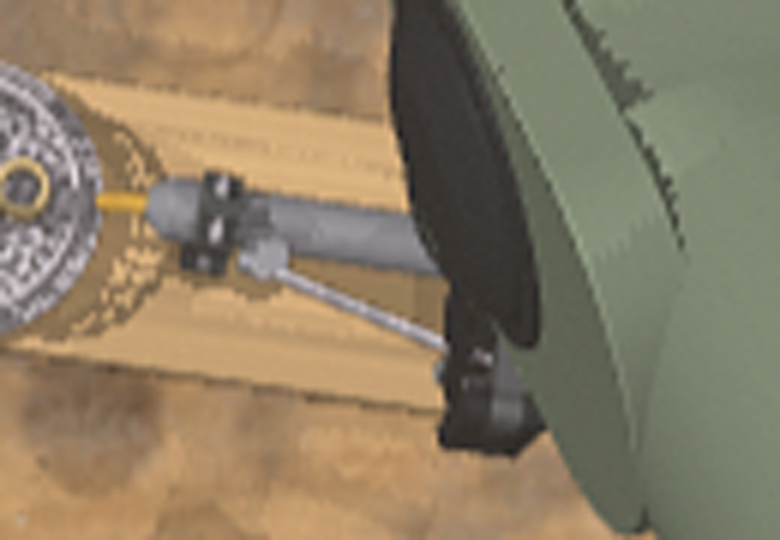

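```bash
python3 -m inch '[{"linear":[-0.5,-0.1,0],"dr":[0,0,0],"gripper":-1},{"linear":[-0.5,-0.1,-1.5],"dr":[0,0,0],"gripper":-1},{"linear":[-0.5,-0.1,-3],"dr":[0,0,0],"gripper":-1},{"linear":[-0.5,-0.1,-3],"dr":[0,0,0],"gripper":-1}]'
python3 - <<'E'
from h import *
tool()
f=snap("scene","r3.png",(280,140,400,260),5)
E
```

```text
clock: 45.0
tool_pos: [0.5965, -0.1133, 0.1005]
ee_rot: [3.067, 1.568, 2.932]
force: [-0.8, -0.4, 0.3]
grip_width: 0.0854
t 45.0 tcp [ 0.5965 -0.1133  0.1005] w 0.0854 F [-0.8 -0.4  0.3] j [ 0.49  0.72 -0.59  1.73  0.51  0.86 -0.47] xdir [-2.6e-03  6.0e-04 -1.0e+00] jaw deg -7.76
```

View pics/r3.png

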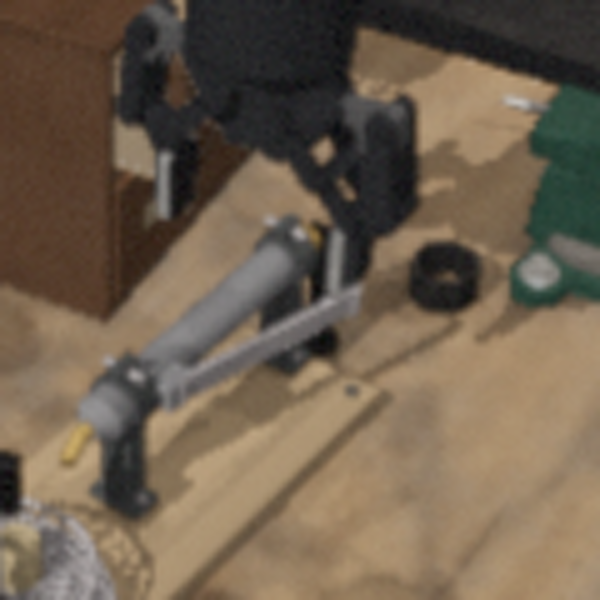

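```bash
python3 - <<'E'
from h import *
s=load("scene")
print((w2px(s,[[.5557,-.0965,.1135],[.5557,-.0965,.078],[.5586,-.1399,.078],[.5586,-.1399,.0855],[.607,-.115,.089],[.6013,-.1537,.1],[.6195,-.0277,.1]])-[280,140]+.5)*5-.5)
E
```

```text
[[323.46616119 296.43948111]
 [318.77791485 356.10731152]
 [352.83069975 301.18648441]
 [353.93360915 288.8646172 ]
 [238.20065571 280.48482492]
 [286.59807024 220.91967182]
 [125.0726242  361.78170803]]
```

```bash
python3 -m inch '[{"linear":[0,0,-1.5],"dr":[0,0,0],"gripper":-1},{"linear":[0,0,-3],"dr":[0,0,0],"gripper":-1},{"linear":[0,0,-4.3],"dr":[0,0,0],"gripper":-1},{"linear":[0,0,-4.3],"dr":[0,0,0],"gripper":-1},{"linear":[0,0,-4.3],"dr":[0,0,0],"gripper":-1}]'
python3 - <<'E'
from h import *
tool()
f=snap("scene","r4.png",(280,140,400,260),5)
E
```

```text
clock: 45.68
tool_pos: [0.5976, -0.1134, 0.0594]
ee_rot: [0.211, 1.571, 0.076]
force: [0.5, 1.0, 0.8]
grip_width: 0.0852
t 45.67 tcp [ 0.5976 -0.1134  0.0594] w 0.0852 F [0.5 1.  0.8] j [ 0.47  0.77 -0.56  1.75  0.55  0.78 -0.5 ] xdir [ 2.e-04  0.e+00 -1.e+00] jaw deg -7.77
```

View pics/r4.png

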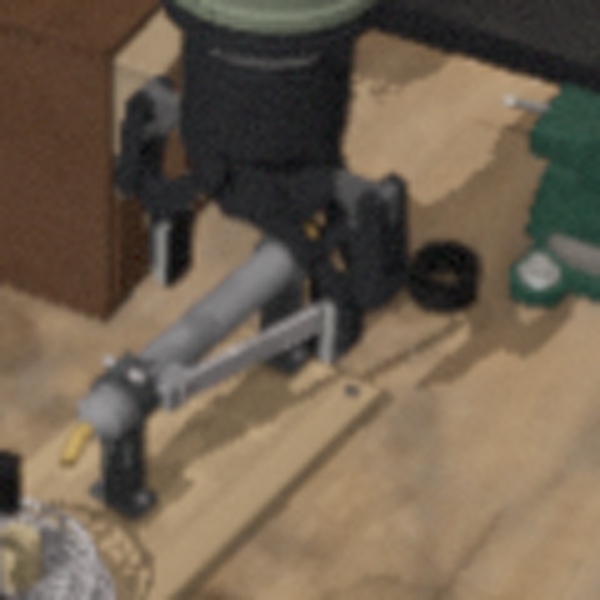

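```bash
python3 -m inch '[{"linear":[0.55,-0.1,0],"dr":[0,0,0],"gripper":-0.8},{"linear":[0.55,-0.1,0],"dr":[0,0,0],"gripper":-0.4},{"linear":[0.55,-0.1,0],"dr":[0,0,0],"gripper":0.05},{"linear":[0.55,-0.1,0],"dr":[0,0,0],"gripper":0.05},{"linear":[0.55,-0.1,0],"dr":[0,0,0],"gripper":0.05}]'
python3 - <<'E'
from h import *
tool()
f=snap("scene","r5.png",(280,140,400,260),5)
E
```

```text
clock: 46.35
tool_pos: [0.6023, -0.1145, 0.0592]
ee_rot: [-2.846, 1.57, -2.982]
force: [-5.7, 1.2, 4.6]
grip_width: 0.0409
t 46.35 tcp [ 0.6023 -0.1145  0.0592] w 0.0409 F [-5.7  1.2  4.6] j [ 0.46  0.78 -0.56  1.73  0.55  0.79 -0.5 ] xdir [-1.2e-03 -2.0e-04 -1.0e+00] jaw deg -7.78
```

View pics/r5.png

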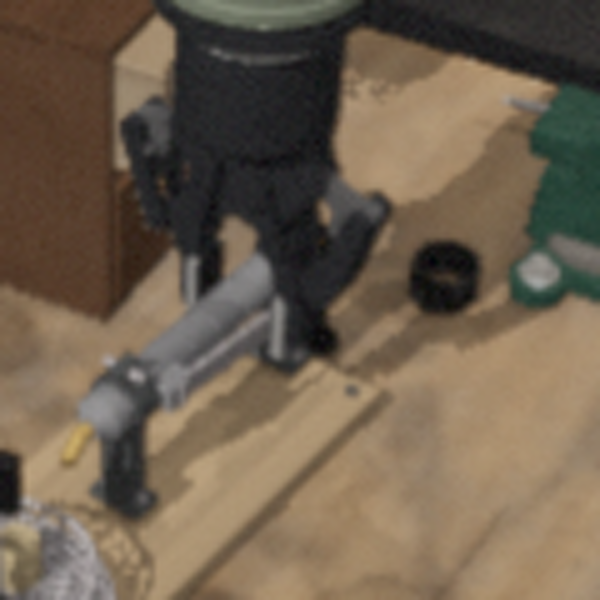

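```bash
python3 -m inch '[{"linear":[0,0,0],"dr":[0,0,0],"gripper":0.2},{"linear":[0,0,0],"dr":[0,0,0],"gripper":0.3},{"linear":[0,0,0],"dr":[0,0,0],"gripper":0.4}]'
python3 -m inch '[{"linear":[0,0,0],"dr":[0,0,0],"gripper":1},{"linear":[0,0,0],"dr":[0,0,0],"gripper":1},{"linear":[0,0,0],"dr":[0,0,0],"gripper":1}]'
python3 - <<'E'
from h import *
tool()
f=snap("scene","r6.png",(280,140,400,260),5)
E
```

```text
clock: 46.78
tool_pos: [0.6044, -0.1149, 0.0599]
ee_rot: [-0.018, 1.568, -0.154]
force: [7.0, -2.4, 2.4]
grip_width: 0.0267
clock: 47.15
tool_pos: [0.6044, -0.1149, 0.0599]
ee_rot: [-0.032, 1.568, -0.168]
force: [6.1, -4.0, 3.1]
grip_width: 0.0264
t 47.15 tcp [ 0.6044 -0.1149  0.0599] w 0.0264 F [ 6.1 -4.   3.1] j [ 0.46  0.78 -0.56  1.73  0.55  0.79 -0.5 ] xdir [ 3.2e-03 -5.0e-04 -1.0e+00] jaw deg -7.78
```

View pics/r6.png

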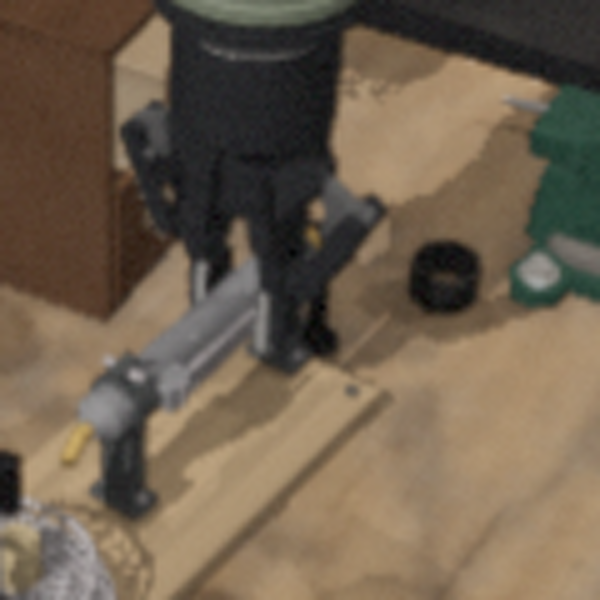

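```bash
python3 -m inch '[{"linear":[0,0,0],"dr":[0,0,0],"gripper":1},{"linear":[0,0,0],"dr":[0,0,0],"gripper":1},{"linear":[0,0,0],"dr":[0,0,0],"gripper":1},{"linear":[0,0,0],"dr":[0,0,0],"gripper":1},{"linear":[0,0,0],"dr":[0,0,0],"gripper":1},{"linear":[0,0,0],"dr":[0,0,0],"gripper":1},{"linear":[0,0,0],"dr":[0,0,0],"gripper":1},{"linear":[0,0,0],"dr":[0,0,0],"gripper":1}]'
python3 -m inch '[{"linear":[0,0,0],"dr":[0,0,0],"gripper":1},{"linear":[0,0,0],"dr":[0,0,0],"gripper":1},{"linear":[0,0,0],"dr":[0,0,0],"gripper":1},{"linear":[0,0,0],"dr":[0,0,0],"gripper":1},{"linear":[0,0,0],"dr":[0,0,0],"gripper":1},{"linear":[0,0,0],"dr":[0,0,0],"gripper":1},{"linear":[0,0,0],"dr":[0,0,0],"gripper":1},{"linear":[0,0,0],"dr":[0,0,0],"gripper":1}]'
python3 -m inch '[{"linear":[0,0,0],"dr":[0,0,0],"gripper":1},{"linear":[0,0,0],"dr":[0,0,0],"gripper":1},{"linear":[0,0,0],"dr":[0,0,0],"gripper":1},{"linear":[0,0,0],"dr":[0,0,0],"gripper":1}]'
python3 - <<'E'
from h import *
f=snap("scene","r7.png",(240,140,400,290),4)
E
```

```text
clock: 48.2
tool_pos: [0.6044, -0.1149, 0.0599]
ee_rot: [-0.013, 1.568, -0.149]
force: [7.1, -4.4, 2.5]
grip_width: 0.0267
clock: 49.2
tool_pos: [0.6044, -0.1149, 0.0599]
ee_rot: [-0.018, 1.568, -0.154]
force: [7.5, -2.6, 2.2]
grip_width: 0.0269
clock: 49.7
tool_pos: [0.6044, -0.1149, 0.0599]
ee_rot: [-0.017, 1.568, -0.153]
force: [6.4, -2.5, 3.0]
grip_width: 0.0267
```

View pics/r7.png

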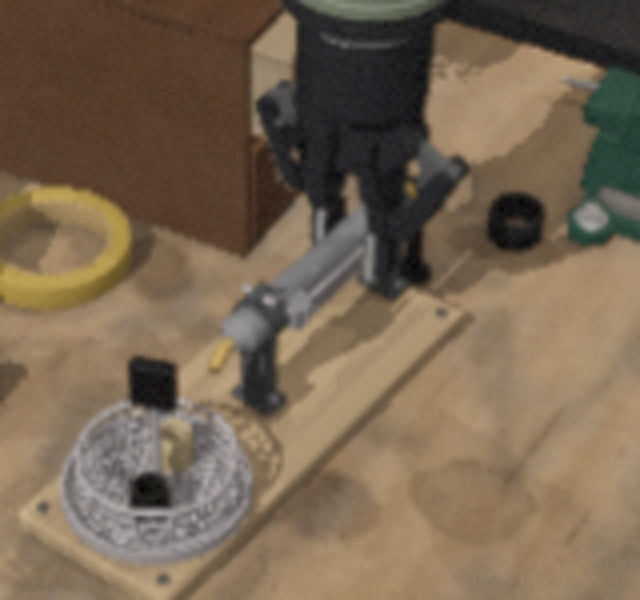

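```bash
python3 -m inch '[{"linear":[0,0,0],"dr":[0,0,0],"gripper":0.3},{"linear":[0,0,0],"dr":[0,0,0],"gripper":-0.2},{"linear":[-0.3,0,0],"dr":[0,0,0],"gripper":-0.7},{"linear":[-0.7,0.1,0],"dr":[0,0,0],"gripper":-1},{"linear":[-0.7,0.1,0],"dr":[0,0,0],"gripper":-1},{"linear":[-0.7,0.1,0],"dr":[0,0,0],"gripper":-1}]'
python3 - <<'E'
from h import *
tool()
E
python3 -m inch '[{"linear":[0,0,2],"dr":[0,0,0],"gripper":-1},{"linear":[0,0,5],"dr":[0,0,0],"gripper":-1},{"linear":[0,0,10],"dr":[0,0,0],"gripper":-1},{"linear":[0,0,16],"dr":[0,0,0],"gripper":-1},{"linear":[-5,-4,19],"dr":[0,0,0],"gripper":-1},{"linear":[-9,-9,19],"dr":[0,0,0],"gripper":-1},{"linear":[-13,-14,19],"dr":[0,0,0],"gripper":-1},{"linear":[-15,-19,19],"dr":[0,0,0],"gripper":-1}]'
python3 -m inch '[{"linear":[-2,-5,0],"dr":[0,0,0],"gripper":-1},{"linear":[-4,-10,0],"dr":[0,0,0],"gripper":-1},{"linear":[-4,-10,0],"dr":[0,0,0],"gripper":-1},{"linear":[-4,-10,0],"dr":[0,0,0],"gripper":-1}]'
python3 - <<'E'
from h import *
tool()
f=snap("scene","s1.png"); f=snap("top","s2.png")
E
```

```text
clock: 50.5
tool_pos: [0.5961, -0.1135, 0.0594]
ee_rot: [-0.253, 1.57, -0.389]
force: [0.6, 0.0, 0.1]
grip_width: 0.0854
t 50.5 tcp [ 0.5961 -0.1135  0.0594] w 0.0854 F [0.6 0.  0.1] j [ 0.47  0.77 -0.56  1.75  0.55  0.78 -0.51] xdir [ 3.e-04 -1.e-04 -1.e+00] jaw deg -7.78
clock: 51.5
tool_pos: [0.445, -0.3033, 0.2511]
ee_rot: [-0.883, 1.569, -1.018]
force: [1.6, -1.3, -0.0]
grip_width: 0.0855
clock: 52.0
tool_pos: [0.4068, -0.4016, 0.2502]
ee_rot: [-0.052, 1.57, -0.188]
force: [0.1, -0.3, 0.5]
grip_width: 0.0855
t 52.0 tcp [ 0.4068 -0.4016  0.2502] w 0.0855 F [ 0.1 -0.3  0.5] j [ 1.14  0.48 -0.64  1.7   0.32  1.07  0.25] xdir [ 8.e-04 -1.e-04 -1.e+00] jaw deg -7.76
```

View pics/s1.png

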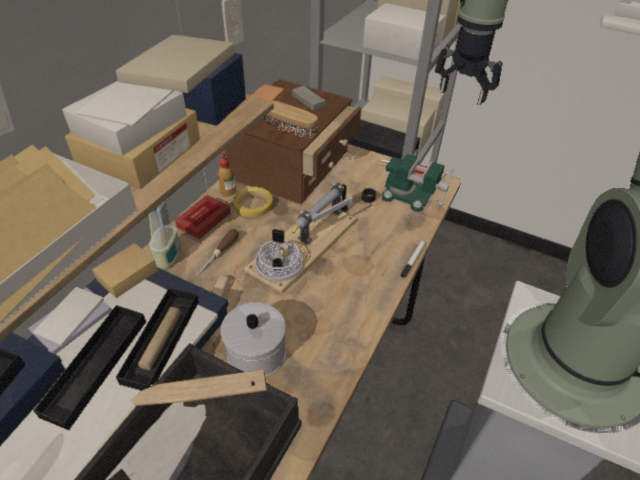

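View pics/s2.png

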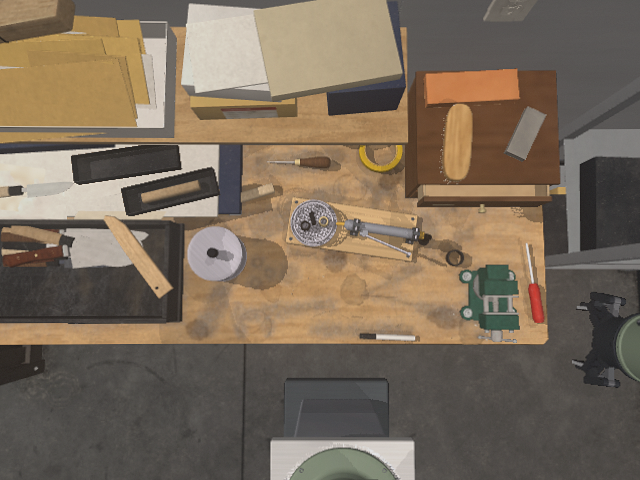

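```bash
python3 - <<'E'
from h import *
t=load("top");s=load("scene")
a=cv2.resize(t["image"][190:290,180:300],None,fx=3.3,fy=3.3,interpolation=cv2.INTER_CUBIC)
b=cv2.resize(t["image"][190:290,280:400],None,fx=3.3,fy=3.3,interpolation=cv2.INTER_CUBIC)
cv2.imwrite("pics/s3.png",np.hstack([a,b]))
print(circ(t,(62,500,55,492),.086,.059,180,220,8))
E
```

```text
(array([0.558 , 0.2733, 0.086 ]), array([444.3, 442.3]), 'meas', 438, 437)
```

View pics/s3.png

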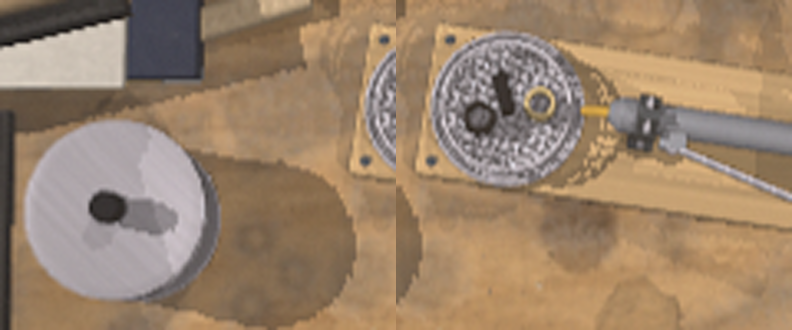

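The lid is seated on the pot. The basket is in the dish with both ferrules, the lever is back at rest, and the loupe, awl and marker have not moved. Handing in.

```bash
python3 - <<'E'
from bench import *
print(sign_off())
E
```

```text
the job is handed in; nothing more can be done
None
```

The job is done in the order you asked and handed in at about 52 s of the 208 s allowed. I saw only two ferrules at this start, one black and one brass.

- **Ferrules:** The brass one was knocked aside partway through. I found it again in the pictures and put it in the basket with the black one.
- **Dip and drip:** The basket stayed on the pot floor for more than 2 s (touchdown showed in the force reading). It then hung clear over the pot for more than 2 s.
- **Basket and lid:** I stood the basket in the drip dish, then seated the lid on the pot.
- **Air gun:** With the pot covered, I squeezed the lever for about 3 s and let it go. The jaws stalled at 26–27 mm under full grip, which I took as the lever's stop. The expected gap was 30 mm, but this reading also ran 1–2.5 mm low on parts of known size. I could not read the lever angle directly.

**Last checks:**
- In the last pictures the lid sits on the pot and the basket stands upright in the dish with both ferrules.
- The lever is back at rest, the loupe, awl and marker look undisturbed, and the arm is clear of everything.
- The force reading rose to about 36 N while I set the basket in the dish, from pressing it slightly into the floor. It was carried through the fingers, so I do not think it counts against the 40 N limit on the arm and gripper body. I eased off before releasing.
- The two cameras disagreed by 1–4 mm on most positions and up to about 10 mm on the lid's first fix; every placement still fitted.

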